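# Lower the presser of a board test stand and lock it with its retaining pin

### The job

Press the test stand's blue presser lever all the way down onto the circuit board, then push the orange-handled retaining pin from the robot's side through the near cheek, the lever and the far cheek, fully home with its flange against the near cheek, so that the lever is locked down, and let go of it. The readout box hangs over the hole, so lean the gripper away from it there. Leave the bottle, pot, transformer and adapter where they stand.

Things in the scene. Friction and masses are not known exactly. Their poses are not given: they have to be found in the camera images.
- stand: Board test stand, fixed; place varies, yaw -1.0 to -0.5. Grey base 166x110x14 mm (x -90..76, y +-55), two upright dark steel cheeks (x -22..62; near y -20..-10, far y 10..20; top z 140 mm), blue presser lever between them, readout box over the rear. Origin on the bench under the pin hole's axis, midway between the cheeks; own x runs from the lever's tip to its hinge, -y towards robot and right, z up.
- pin_hole (a point): Mouth of the pin hole on the near cheek's outer face, at (0, -20, 120) mm in the stand's frame; axes as the stand's. The hole, 15 mm across, runs level along +y through near cheek (y -20..-10), lever (y -8..8; in line only when fully down) and far cheek (y 10..20). The pin goes in along +y.
- readout (a point): On the lower front edge of the grey readout box that overhangs the cheeks, at (28, 0, 187) mm in the stand's frame; axes as the stand's. The box fills x 28..70, y -90..60, z 187..223 mm there, on two posts at x 53..67, y +-34..54 mm. A gripper held upright at the hole hits it; leant about 30 degrees towards the stand's -x it clears.
- test_board: Small green circuit board, 50x70x14 mm, fixed in its nest under the lever's foot. Origin at the centre of its underside, at (-55, 0, 65) mm in the stand's frame.
- presser (a joint): Angle of the blue presser lever, rad: 0 = fully down on its stop, level, pointing to the stand's -x; starts raised at 0.35 to 0.75, limit 0.95. Hinge axis along the stand's y at x = 45, z = 120 mm. Stiff hinge, stays where it is left; 2 to 3 N down on the red pad moves it.
- presser_pad (a point): Centre of the top of the red thumb pad (32 mm along the lever, 26 mm wide) at the lever's free end; in the lever's plane 122 mm from the hinge and 15 mm above the line through it, so at (-77, 0, 135) mm in the stand's frame when the lever is down.
- pin: Loose retaining pin, 133 mm long, 0.12 kg. Steel shank 12 mm across, 63 mm along +y from the origin, last 9 mm tapered; orange square handle 16x16 mm, y -65..-5, between two square flanges 34x34x5 mm. Origin on the axis where the shank leaves the inner flange. Starts lying on the bench to the robot's right of the stand, axis level at z = 17 mm, point roughly left (y axis within 0.8 rad of +y).
- pin_tip (a point): Point of the pin's shank, on its axis 63 mm from the origin along the pin's +y.
- pin_grip (a point): Middle of the pin's orange handle, on its axis at y = -35 mm in the pin's frame.
- flux_bottle: Bystander: cream bottle with white cap, 64 mm wide, 155 mm tall, standing in a row behind the pin. Origin at the centre of its underside.
- pot: Bystander: small white screw-top pot, 52 mm wide and tall, in the same row. Origin at the centre of its underside.
- transformer: Bystander: transformer with an orange coil, 73 x 62 x 49 mm, in the same row. Origin at the underside.
- adapter: Bystander: black power adapter brick, 48 x 105 x 32 mm (long along its own y), lying between pin and stand. Origin at the centre of its underside.

How it is judged:
On the way, in this order (a step that is already met when the one before it is completed fails the run):
1. the presser lever is fully down (value of joint presser below 0.04 rad), for 0.2 s.
2. the pin's point has come out through the far cheek with the lever still down (y of pin_tip in the frame of stand above 0.022 m and angle between the y axis of pin and the y axis of stand, either way round below 0.2 rad and distance between pin and pin_hole below 0.035 m and value of joint presser below 0.05 rad), for 0.1 s.
At the end, for the whole second after the job is handed in: The presser lever is down (below 0.05 rad) and the pin sits through both cheeks and the lever: its flange within 8 mm of the hole's mouth, its point out beyond the far cheek, its axis within 0.15 rad of the hole's, at rest and let go (value of joint presser below 0.05 rad and distance between pin and pin_hole below 0.008 m and y of pin_tip in the frame of stand above 0.032 m and angle between the y axis of pin and the y axis of stand, either way round below 0.15 rad and linear speed of pin below 0.02 m/s); the robot touches nothing.
It fails at once if the bottle, pot, transformer or adapter was shifted by more than 30 mm (distance of any of flux_bottle, pot, transformer, adapter from where it was at the start of the episode above 0.03 m).
It also fails if it takes over 64 s, if anything falls off the work surface, if the arm or the gripper's body presses on something with over 40 N, if the wrist force passes 120 N, or if a joint passes its speed limit or range.

### The arm

A 6-joint arm with a two-finger parallel gripper is mounted at the origin on a cart in front of the work surface, level with it; the furniture and walls round the work are solid. World frame = base frame: x ahead of the robot, y to its left, z up, the work surface at z = 0. Lengths are in m, angles in rad, forces in N, time in s.
With the tool pointing down it reaches from about 0.375 to 0.9 m from the base axis. Payload 3.1 kg.
Tool frame: the origin (TCP) lies at the centre of the arm's flange, where the gripper is bolted on; the fingertips stand 182 mm ahead of it and the grasp point (between the pads) lies 164 mm ahead of it; z points along the fingers, y is the line along which they close (so a half turn about z gives the same grasp; the last joint's range is limited). The gripper opens to 87 mm and grips with 3 to 60 N. Pads are 19 mm wide; open, the fingers measure 117 mm over their backs; the gripper's body (75 mm by 190 mm) begins 51 mm behind the grasp point.
Start: joints at [1.048, 0.527, 1.433, -0, 1.181, -0.178], TCP at [0.211, 0.588, 0.405] pointing down, gripper open.
Joint ranges: [-3.08, 3.08], [-0.75, 2.2], [0.22, 2.44], [-1.43, 4.57], [0, 2.65], [-2.85, 2.85]. Speed limits (rad/s): [2.79, 2.79, 3.14, 3.14, 3.14, 3.14].

### API

Orientations are given as a unit quaternion [x, y, z, w].
In Python, from rig import * gives the robot as it stands.
- The arm moves only by the tool move_arm, never from a script. Its argument "commands" is a list that holds one entry, the list of rows, each a list of 6 numbers: the shift along the tool's x, y, z in units of 40 mm (1.0 is 40 mm), then the turn, a rotation vector about the tool's x, y, z in rad. A call has 1 to 12 rows; each row is the pose to reach, as a shift and turn from the pose commanded when the call began, along the tool's axes at that moment; what a row does not reach only later rows make up. A row lasts 1/8 s, in which the tool goes at most 62.5 mm and 10.7 degrees, less where a joint would pass 70% of its speed; a pose out of reach is approached as far as the arm can. A call with a gripper value outside its range is refused whole. "claw" is the closure, from -1 (fully open) to 1 (shut), so that 0 is half open, set as the call begins (left out, the last holds). The fingers move at their own pace and stop on an object; "squeeze" is the grip in N (left out, the last holds). Time passes only in rows, so rows that repeat a pose let the fingers close. It gives the time, the measured TCP pose, the force, the opening and the grip force at its end, in the units of the state.
- get_obs(): the state, without advancing time (a new reading comes with each control period).
- camera(name): name is "side" or "top"; returns a dict with "pixels" (400x640x3 uint8, blue, green, red), "range_z" (400x640 float32, m along the optical axis (not along the pixel's ray), 0 where there is no reading), "camera_matrix" (3x3 intrinsics, pixels), "D" ([k1, k2, p1, p2, k3] as OpenCV has them; the pictures are not rectified), "extrinsics" (4x4, takes a point from world to camera coordinates). Camera axes: x right, y up, looking along -z (the intrinsics and any distortion apply to the point x, -y, -z); pixel columns grow to the right and rows downward; lengths in m; the calibration is good to about 2 mm. A picture is of the moment at which its call begins.
- hand_in(): hands the job in; it is judged then, once.
The state is a dict: "time": time; "q": joint angles; "joint_velocities": joint speeds; "joint_torque": joint torques, N m; "position": TCP position; "tool_rot": TCP orientation; "ft_force": force on the tool from outside, world axes, zero at the start; "moment": the same for the moment, N m; "grip_width": finger opening in m; "grip_force": force on a finger pad.
Only numpy, scipy, OpenCV 4.12 (cv2) and the standard library are available. Lean on these libraries where they do the work, as an engineer would, in place of code of your own. Each camera call takes 0.05 s, during which the arm holds its last target. There are 200 camera calls.

## Working session

There is one attempt and no reset: what is moved stays moved. The work goes in short steps, Python scripts to look and compute and a tool call to move; the robot and the scene stay as the last step left them, time stands still between calls to the robot, and variables do not carry over. Pictures are saved under pics/ and viewed, at most 13 in all, crops included, and the job is handed in when it is done.

Besides the shell and the picture viewer there is one more tool, called as name(argument=value, ...) on one line, values as JSON. move_arm: Moves the arm, as the interface text tells. Its arguments: {"type":"object","properties":{"commands":{"type":"array","items":{"type":"array","items":{"type":"array","items":{"type":"number"}}}},"claw":{"type":"number"},"squeeze":{"type":"number"}},"required":["commands"]}

```bash
mkdir -p pics; ls
cat > h.py <<'E'
import numpy as np, cv2
from scipy.spatial.transform import Rotation as R
from rig import *
def shot(n,png=None):
    c=camera(n)
    if png: cv2.imwrite('pics/'+png,c['pixels'])
    return c
def pts(c,uv):
    """pixels (N,2) -> world points using range_z"""
    uv=np.asarray(uv,float).reshape(-1,2)
    n=cv2.undistortPoints(uv[:,None],c['camera_matrix'],np.array(c['D'])).reshape(-1,2)
    d=c['range_z'][uv[:,1].astype(int),uv[:,0].astype(int)]
    P=np.c_[n[:,0]*d,-n[:,1]*d,-d]
    E=np.array(c['extrinsics']); return (P-E[:3,3])@E[:3,:3], d
def ray(c,uv,z):
    uv=np.asarray(uv,float).reshape(-1,2)
    n=cv2.undistortPoints(uv[:,None],c['camera_matrix'],np.array(c['D'])).reshape(-1,2)
    E=np.array(c['extrinsics']);o=-E[:3,:3].T@E[:3,3]
    v=np.c_[n[:,0],-n[:,1],-np.ones(len(n))]@E[:3,:3]
    return o+v*((z-o[2])/v[:,2])[:,None]
def cloud(c):
    v,u=np.mgrid[0:400,0:640]; P,d=pts(c,np.c_[u.ravel(),v.ravel()])
    P[d<=0]=np.nan; return P.reshape(400,640,3)
E
python3 - <<'E'
from h import *
for n in('side','top'):
    c=shot(n,n+'0.png'); E=np.array(c['extrinsics']); print(n,-E[:3,:3].T@E[:3,3],E[2,:3],c['camera_matrix'][0][0],c['D'],(c['range_z']>0).mean())
print(get_obs())
E
```

```text
pics
side [-0.00258149 -1.00366602  0.93984992] [-0.42435956 -0.64591928  0.63459218] 441.0875027928852 [-0.0210435  0.         0.         0.         0.       ] 0.9961171875
top [ 0.44476897 -0.16818595  1.28973253] [-0.08884335  0.01810313  0.99588108] 499.9068762521291 [-0.14813933  0.          0.          0.          0.        ] 0.9958671875
{'time': 0.1, 'q': array([ 1.04847527e+00,  5.28395323e-01,  1.43378077e+00,  2.72421908e-05,
        1.18142634e+00, -1.78510314e-01]), 'joint_velocities': array([ 0.0009343 , -0.00434013, -0.00171421, -0.00147536,  0.00103188,
        0.00052121]), 'joint_torque': array([ 1.92675834e-04, -4.40987062e+01, -1.77151662e+01,  6.35313825e-02,
        5.33674587e-02, -2.00967861e-05]), 'position': array([0.21049085, 0.58815783, 0.40385345]), 'tool_rot': array([ 1.71064967e-01,  9.85259239e-01, -9.39499015e-04, -3.56797891e-04]), 'ft_force': array([ 0.05941164, -0.00317627, -0.26395578]), 'moment': array([-0.02492948, -0.04021252, -0.03576277]), 'grip_force': 0.0, 'grip_width': 0.08682390997072349}
```

View pics/side0.png

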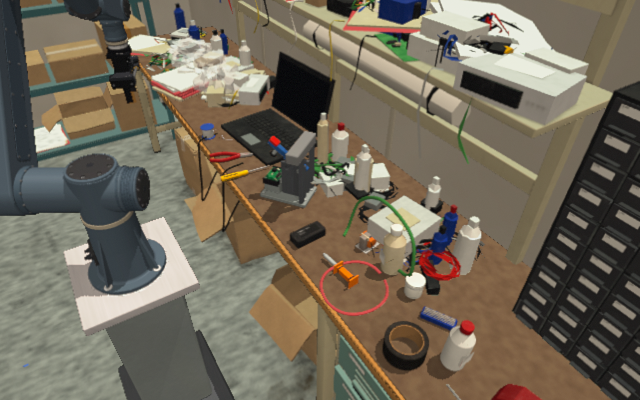

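View pics/top0.png

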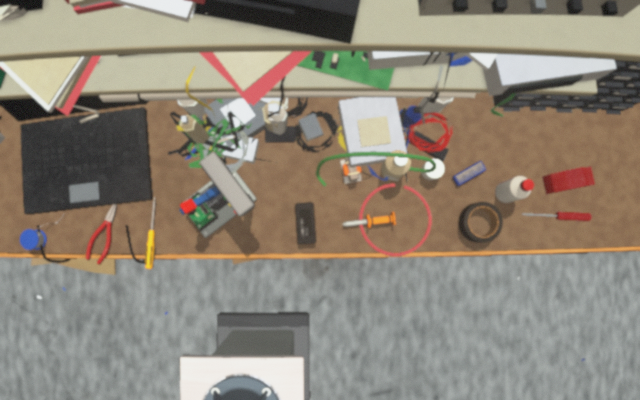

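The side view shows the stand at about (293,165), the adapter at (307,233), the pin at (343,270) and the bottle and pot at (393,250) and (414,285). In the top view, the readout box is at (228,184), the red pad at (188,206), the pin at (370,221) and the adapter at (305,223).

```bash
cat > m.py <<'E'
from h import *
def boxfit(xy):
    r=cv2.minAreaRect((xy*1000).astype(np.float32)); b=cv2.boxPoints(r)/1000
    return np.array(r[0])/1000,np.array(r[1]),r[2],b
def masks(c,P):
    h=cv2.cvtColor(cv2.GaussianBlur(c['pixels'],(3,3),0),cv2.COLOR_BGR2HSV).astype(int); H,S,V=h[...,0],h[...,1],h[...,2]
    return H,S,V
E
python3 - <<'E'
from m import *
for n in('top','side'):
    c=shot(n); P=cloud(c); H,S,V=masks(c,P); x,y,z=P[...,0],P[...,1],P[...,2]
    print(n,'bench z',np.nanmedian(z[(abs(x-.5)<.02)&(abs(y+.05)<.3)]))
    reg=(x>.35)&(x<.75)&(y>-.05)&(y<.35)
    m=reg&(z>.212)&(z<.24); m=cv2.erode(m.astype('uint8'),np.ones((2,2)))>0
    print('box',m.sum(), boxfit(P[m][:,:2]) if m.sum()>5 else '', np.nanmedian(z[m]))
    m=reg&((H<6)|(H>174))&(S>170)&(V>90)&(z>.1)
    print('pad',m.sum(),P[m].mean(0) if m.any() else '',z[m].min(),z[m].max())
    v,u=np.nonzero(m); print(u.min(),u.max(),v.min(),v.max())
    m=(x>.35)&(x<.52)&(y>-.45)&(y<-.1)&(H>5)&(H<18)&(S>190)&(V>140)&(z>0.008)
    k,l,st,ce=cv2.connectedComponentsWithStats(m.astype('uint8'))
    for i in range(1,k):
        if st[i,4]>15: q=P[l==i]; print('orange',st[i],boxfit(q[:,:2])[:3],q.mean(0),q[:,2].max())
    m=(x>.35)&(x<.5)&(y>-.4)&(y<-.1)&(z>.007)&(z<.06)
    k,l,st,ce=cv2.connectedComponentsWithStats(m.astype('uint8'))
    for i in range(1,k):
        if st[i,4]>15: q=P[l==i]; print('blob',st[i],boxfit(q[:,:2]),q.mean(0),q[:,2].max())
    m=(x>.35)&(x<.75)&(y>-.45)&(y<-.05)&(z>.02)
    k,l,st,ce=cv2.connectedComponentsWithStats(m.astype('uint8'))
    for i in range(1,k):
        if st[i,4]>40: q=P[l==i]; print('tall',q.min(0),q.max(0))
E
```

```text
top bench z 0.0019583120643304887
box 1287 (array([0.60999414, 0.03112155]), array([247.47564697,  41.72340775]), 36.64727783203125, array([[ 0.49826407, -0.02599809],
       [ 0.52316827, -0.05947383],
       [ 0.7217243 ,  0.0882412 ],
       [ 0.69682   ,  0.12171693]], dtype=float32)) 0.22284414022612112
pad 125 [0.52456349 0.08860513 0.20429885] 0.19476364296524684 0.2130503635433185
181 194 200 212
orange [374 218  14   4  32] (array([ 0.49848996, -0.36001077]), array([ 7.22094107, 34.22043228]), 5.114719867706299) [ 0.4986889  -0.35960281  0.02463631] 0.031333841582932065
blob [343 219  53  10 239] (array([ 0.4885397 , -0.32983929]), array([ 21.01223946, 131.1700592 ]), 1.3358837366104126, array([[ 0.47650743, -0.26451704],
       [ 0.47956547, -0.39565143],
       [ 0.50057197, -0.39516157],
       [ 0.49751395, -0.26402715]], dtype=float32)) [ 0.49193524 -0.32844288  0.02407258] 0.039674611806912015
blob [296 220  21  25 461] (array([ 0.47027951, -0.17055396]), array([62.02817535, 47.94164658]), 3.4476099014282227, array([[ 0.43788007, -0.14849156],
       [ 0.44076306, -0.1
[... 2187 characters left out ...]
4354205 , -0.35010739]), array([109.49742889,  22.715662  ]), 51.2197151184082, array([[ 0.3922754 , -0.38567317],
       [ 0.40998346, -0.39990076],
       [ 0.4785656 , -0.31454164],
       [ 0.46085754, -0.30031404]], dtype=float32)) [ 0.43003883 -0.35443082  0.01141795] 0.016823814640631218
tall [ 0.64392014 -0.44999914  0.36266792] [ 0.74993028 -0.05005703  0.65216566]
tall [ 0.59048559 -0.44997103  0.02011432] [ 0.74999595 -0.05031108  0.22145809]
tall [ 0.51442581 -0.06228895  0.18964435] [ 0.53851028 -0.05008336  0.22362572]
tall [ 0.43973842 -0.19912337  0.02011206] [ 0.5434837  -0.14274687  0.03694297]
tall [ 0.47839552 -0.39918317  0.02006282] [ 0.51912748 -0.26726205  0.03659381]
```

Run:
```python
from m import *
for n in('top','side'):
    c=shot(n); P=cloud(c); H,S,V=masks(c,P); x,y,z=P[...,0],P[...,1],P[...,2]
    reg=(x>.35)&(x<.75)&(y>-.1)&(y<.35)
    m=(reg&(z>.214)&(z<.232)&(S<60)).astype('uint8')
    k,l,st,ce=cv2.connectedComponentsWithStats(m)
    for i in range(1,k):
        if st[i,4]>60:
            cn,_=cv2.findContours((l==i).astype('uint8'),cv2.RETR_EXTERNAL,cv2.CHAIN_APPROX_NONE)
            b=ray(c,cn[0].reshape(-1,2),.223); bf=boxfit(b[:,:2]); print('box',st[i],np.median(z[l==i]),bf[0],bf[1],bf[2],bf[3].tolist())
    # pin: blob above bench
    m=((x>.46)&(x<.535)&(y>-.42)&(y<-.24)&(z>.008)&(z<.05)).astype('uint8')
    k,l,st,ce=cv2.connectedComponentsWithStats(m); i=1+np.argmax(st[1:,4]); q=P[l==i]
    print('pin',st[i],boxfit(q[:,:2]))
    # slices across y
    for y0 in np.arange(-.40,-.255,.01):
        s=q[abs(q[:,1]-y0)<.005]
        if len(s): print(round(y0,3),len(s),(s[:,0].min()+s[:,0].max())/2*1000//.1/10,np.ptp(s[:,0]).round(3),s[:,2].max().round(3),end=' | ')
    o=(m>0)&(H>5)&(H<18)&(S>170)&(V>100); q=P[o]; print('\norange',len(q),boxfit(q[:,:2])[:3],q.mean(0))
    for nm,mm in(('base',reg&(z>.009)&(z<.02)),('cheek',reg&(z>.132)&(z<.148))):
        print(nm,mm.sum(),boxfit(P[mm][:,:2])[:3])
    cv2.imwrite(f'pics/z_{n}.png',cv2.resize(c['pixels'][150:250,150:290] if n=='top' else c['pixels'][115:215,240:380],None,fx=5,fy=5,interpolation=cv2.INTER_CUBIC))
```

```text
box [ 200  152   54   64 1350] 0.2227089824704731 [0.57059839 0.00170412] [151.2487793   43.62408447] 37.07786178588867 [[0.49711352586746216, -0.026487793773412704], [0.5234144330024719, -0.06129182502627373], [0.6440832614898682, 0.02989603392779827], [0.6177823543548584, 0.06470006704330444]]
pin [343 212  53  17 342] (array([ 0.49508078, -0.32914175]), array([ 33.87643433, 130.96101379]), 5.769580841064453, array([[ 0.4716457 , -0.26569572],
       [ 0.484811  , -0.39599332],
       [ 0.5185159 , -0.3925878 ],
       [ 0.50535053, -0.26229018]], dtype=float32))
-0.4 2 488.2 0.003 0.034 | -0.39 47 501.0 0.033 0.041 | -0.38 28 500.1 0.016 0.031 | -0.37 25 498.0 0.015 0.03 | -0.36 27 497.8 0.016 0.03 | -0.35 25 497.9 0.015 0.028 | -0.34 25 495.5 0.015 0.029 | -0.33 34 494.1 0.032 0.038 | -0.32 34 496.0 0.031 0.037 | -0.31 23 489.7 0.018 0.029 | -0.3 18 491.1 0.01 0.026 | -0.29 18 491.1 0.01 0.026 | -0.28 18 488.6 0.01 0.027 | -0.27 16 488.7 0.01 0.029 | -0.26 2 487.6 0.003 0.019 | 
orange 179 (array([ 0.49760193, -0.35931775]), array([28.1701107 , 69.23851013]), 6.2205657958984375) 
[... 871 characters left out ...]
2 501.4 0.018 0.029 | -0.37 26 499.0 0.017 0.028 | -0.36 24 498.6 0.019 0.028 | -0.35 23 497.5 0.018 0.03 | -0.34 27 496.9 0.02 0.027 | -0.33 58 495.7 0.032 0.036 | -0.32 12 510.1 0.044 0.03 | -0.31 14 492.7 0.009 0.026 | -0.3 12 490.6 0.007 0.025 | -0.29 14 491.1 0.01 0.025 | -0.28 12 489.4 0.011 0.025 | -0.27 9 489.7 0.012 0.023 | -0.26 1 487.1 0.0 0.016 | 
orange 259 (array([ 0.49886847, -0.35514291]), array([34.01428986, 85.80925751]), 5.112841606140137) [ 0.49729069 -0.36327663  0.02303662]
base 877 (array([0.55578149, 0.15662234]), array([398.72659302, 365.7220459 ]), 86.64170837402344)
cheek 183 (array([ 0.61783453, -0.00102869]), array([193.22129822, 210.90544128]), 89.4915771484375)
```

View pics/z_side.png

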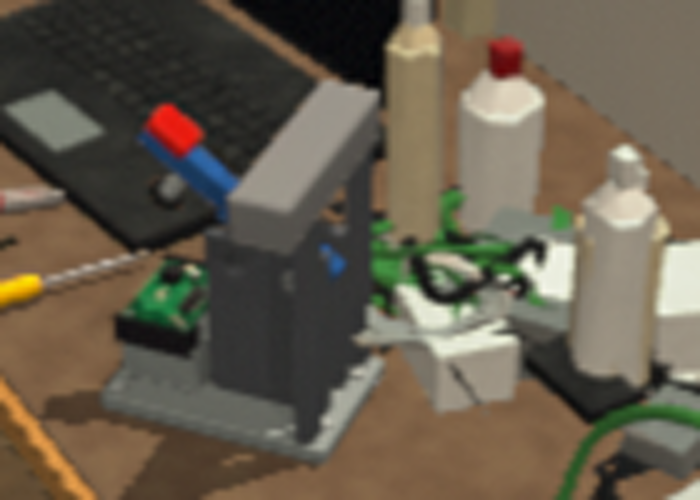

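View pics/z_top.png

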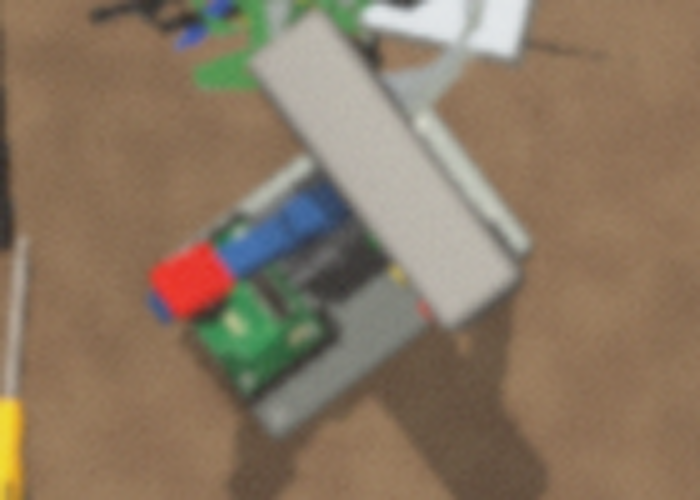

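The readout box, pad and pin measurements agree across both views and match the given sizes. That puts the stand origin near (0.553, 0.050) with yaw -0.924, the pad angle near 0.63, and the grip at about (0.498, -0.361).

```bash
cat > plan.py <<'E'
from h import *
O=np.array([.5530,.0498,0]); YAW=-.9237
S=R.from_euler('z',YAW)
def st(p): return O+S.apply(np.array(p)/1000)          # stand mm -> world m
def down(heading):  # tool z down, tool y along heading (rad)
    y=np.array([np.cos(heading),np.sin(heading),0]); z=np.array([0,0,-1.]); return R.from_matrix(np.c_[np.cross(y,z),y,z])
def step(g,rot,off=.164,base=None,o=None):
    """shift/turn in move units from current (measured) pose to bring tool point `off` ahead of TCP to g with rot"""
    o=o or get_obs(); r0=R.from_quat(o['tool_rot']); p=np.array(g)-off*rot.as_matrix()[:,2]
    d=r0.inv().apply(p-o['position'])/.04; w=(r0.inv()*rot).as_rotvec()
    print(np.r_[d,w].round(3).tolist(),'mm',np.linalg.norm(d)*40//1,'deg',np.degrees(np.linalg.norm(w)).round(1))
def state():
    o=get_obs(); r=R.from_quat(o['tool_rot']).as_matrix(); print('t',o['time'],'p',np.round(o['position'],4),'z',r[:,2].round(3),'y',r[:,1].round(3),'F',np.round(o['ft_force'],1),'w',o['grip_width'],'gf',o['grip_force'],'q',np.round(o['q'],2))
E
python3 - <<'E'
from plan import *
r=down(np.pi/2+YAW)
step(st([-52,0,255]),r,.182)
E
```

```text
[-11.51, -9.078, -0.81, -0.001, 0.0, 0.58] mm 587.0 deg 33.2
```

move_arm(commands=[[[-11.51, -9.08, -0.81, 0, 0, 0.58], [-11.51, -9.08, -0.81, 0, 0, 0.58], [-11.51, -9.08, -0.81, 0, 0, 0.58], [-11.51, -9.08, -0.81, 0, 0, 0.58], [-11.51, -9.08, -0.81, 0, 0, 0.58], [-11.51, -9.08, -0.81, 0, 0, 0.58], [-11.51, -9.08, -0.81, 0, 0, 0.58], [-11.51, -9.08, -0.81, 0, 0, 0.58], [-11.51, -9.08, -0.81, 0, 0, 0.58], [-11.51, -9.08, -0.81, 0, 0, 0.58], [-11.51, -9.08, -0.81, 0, 0, 0.58], [-11.51, -9.08, -0.81, 0, 0, 0.58]]], claw=1)

```text
time: 1.8
position: [0.5209, 0.092, 0.4369]
tool_rot: [0.446, 0.895, -0.0, -0.001]
ft_force: [0.3, -0.1, 0.0]
grip_width: 0.0002
grip_force: 0.0
```

Run:
```python
from plan import *
state()
r=down(np.pi/2+YAW)
for a in (.63,.5,.4,.3,.2,.1,0):
    step(st([45-122*np.cos(a)+15*np.sin(a)-5,0,120+122*np.sin(a)+15*np.cos(a)]),r,.182)
o=get_obs()
cs=shot('side','side1.png'); P=cloud(cs).reshape(-1,3)
q=R.from_quat(o['tool_rot']).inv().apply(P-o['position'])
for z0 in np.arange(0,.19,.015):
    s=q[(abs(q[:,2]-z0)<.008)&(abs(q[:,0])<.12)&(abs(q[:,1])<.12)]
    if len(s): print(round(z0,3),len(s),s[:,:2].min(0).round(3),s[:,:2].max(0).round(3))
```

```text
t 1.8 p [0.5209 0.092  0.4369] z [-0.001  0.001 -1.   ] y [ 0.798  0.603 -0.001] F [ 0.3 -0.1  0. ] w 0.00019257841783930715 gf 0.0 q [-0.04  0.36  1.63  0.    1.15 -0.68]
[-0.082, 0.005, 1.272, -0.001, -0.001, 0.0] mm 50.0 deg 0.1
[0.17, 0.006, 1.581, -0.001, -0.001, 0.0] mm 63.0 deg 0.1
[0.336, 0.006, 1.839, -0.001, -0.001, 0.0] mm 74.0 deg 0.1
[0.476, 0.006, 2.113, -0.001, -0.001, 0.0] mm 86.0 deg 0.1
[0.587, 0.006, 2.399, -0.001, -0.001, 0.0] mm 98.0 deg 0.1
[0.669, 0.007, 2.695, -0.001, -0.001, 0.0] mm 111.0 deg 0.1
[0.722, 0.007, 2.998, -0.001, -0.001, 0.0] mm 123.0 deg 0.1
0.0 166 [-0.038 -0.04 ] [0.037 0.029]
0.015 242 [-0.04  -0.053] [0.037 0.014]
0.03 98 [-0.037 -0.053] [0.033 0.014]
0.045 125 [-0.026 -0.053] [0.022 0.018]
0.06 161 [-0.034 -0.095] [0.022 0.091]
0.075 466 [-0.041 -0.098] [0.036 0.097]
0.09 284 [-0.041 -0.097] [0.035 0.091]
0.105 193 [-0.041 -0.091] [0.035 0.085]
0.12 5 [-0.022 -0.085] [ 0.035 -0.017]
0.135 26 [-0.014 -0.019] [-0.004  0.012]
0.15 29 [-0.015 -0.014] [-0.002  0.016]
0.165 40 [-0.014 -0.014] [0.01 0.01]
0.18 24 [-0.013 -0.011] [0.009 0.006]
```

move_arm(commands=[[[-0.08, 0, 1.1, 0, 0, 0], [-0.08, 0, 1.27, 0, 0, 0], [0.05, 0, 1.42, 0, 0, 0], [0.17, 0, 1.58, 0, 0, 0], [0.26, 0, 1.71, 0, 0, 0], [0.34, 0, 1.84, 0, 0, 0], [0.48, 0, 2.11, 0, 0, 0], [0.59, 0, 2.4, 0, 0, 0], [0.67, 0, 2.7, 0, 0, 0], [0.71, 0, 2.9, 0, 0, 0], [0.72, 0, 3.0, 0, 0, 0], [0.72, 0, 3.05, 0, 0, 0]]])

```text
time: 3.35
position: [0.5039, 0.1144, 0.317]
tool_rot: [0.446, 0.895, -0.0, -0.001]
ft_force: [-6.3, 0.4, 27.6]
grip_width: 0.0004
grip_force: 13.9
```

Run:
```python
from plan import *
state()
c=shot('side'); cv2.imwrite('pics/press.png',cv2.resize(c['pixels'][90:215,230:380],None,fx=5,fy=4.6))
```

```text
t 3.35 p [0.5039 0.1144 0.317 ] z [-0.001  0.    -1.   ] y [ 0.798  0.603 -0.001] F [-6.3  0.4 27.6] w 0.00037624034416662935 gf 13.894657795317471 q [ 0.01  0.51  1.79  0.    0.84 -0.64]
```

View pics/press.png

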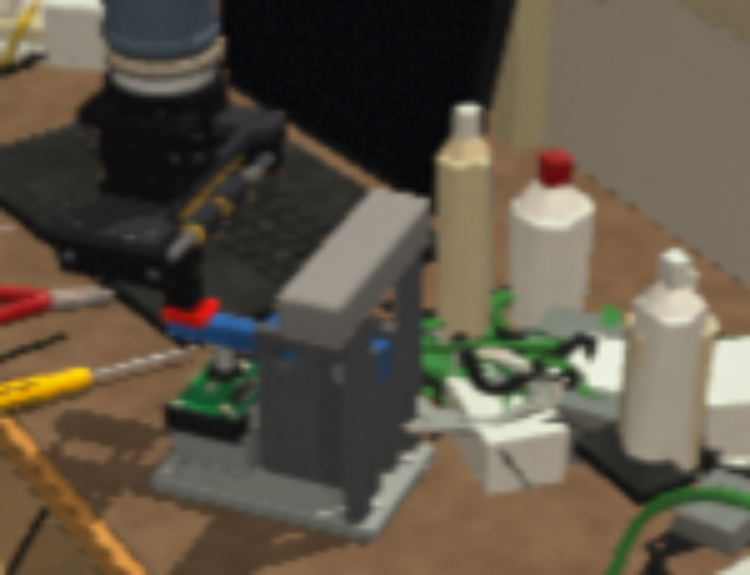

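The lever is level, with its foot on the board. The fingertip is at z = 135 mm with a 27 N reaction, so it is on the stop. I'll hold briefly, rise, and check the bottle's clearance for the grasp.

move_arm(commands=[[[0, 0, 0, 0, 0, 0], [0, 0, 0, 0, 0, 0], [0, 0, 0, 0, 0, 0], [0, 0, -1.0, 0, 0, 0], [0, 0, -2.5, 0, 0, 0], [0, 0, -4, 0, 0, 0]]])

```text
time: 4.15
position: [0.5038, 0.1143, 0.4762]
tool_rot: [0.446, 0.895, -0.0, -0.001]
ft_force: [0.9, -0.4, -0.1]
grip_width: 0.0004
grip_force: 0.0
```

Run:
```python
from plan import *
state()
c=shot('top'); P=cloud(c).reshape(-1,3)
for lo,hi in((.05,.09),(.09,.13),(.13,.18),(.03,.05)):
    q=P[(P[:,2]>lo)&(P[:,2]<hi)&(P[:,0]>.55)&(P[:,0]<.68)&(P[:,1]>-.5)&(P[:,1]<-.2)]
    print(lo,len(q)); H,_,_=np.histogram2d(q[:,0],q[:,1],bins=[np.arange(.55,.69,.01),np.arange(-.5,-.19,.02)]); print(H.astype(int))
c=shot('side'); P=cloud(c).reshape(-1,3)
q=P[(P[:,2]>.04)&(P[:,2]<.11)&(P[:,0]>.56)&(P[:,0]<.68)&(P[:,1]>-.5)&(P[:,1]<-.2)]
H,_,_=np.histogram2d(q[:,0],q[:,1],bins=[np.arange(.55,.69,.01),np.arange(-.5,-.19,.02)]); print(H.astype(int))
```

```text
t 4.15 p [0.5038 0.1143 0.4762] z [-0.002  0.    -1.   ] y [ 0.798  0.603 -0.002] F [ 0.9 -0.4 -0.1] w 0.00038019371591950166 gf 0.0 q [ 0.01  0.3   1.61  0.    1.24 -0.64]
0.05 449
[[ 0  0  0  0  0  0  0  0  0  0  0  0  0  0  0]
 [ 0  0  0  0  0  0  0  0  0  0  0  0  0  0  0]
 [ 0  0  0  0  0  0  0  0  0  0  0  0  0  0  0]
 [ 0  0  0  0  1  0  0  0  0  0  0  0  0  0  0]
 [ 0  0  0  2  5  6 11  0  0  0  0  0  0  0  0]
 [23  1  0  1 12 23 25  0  0  0  4  0  0  0  0]
 [24 17  0  0  3  0 17  0  0  1  6  1  0  0  0]
 [ 9 18  0  0  0  0  9  0  0  0 12  0  0  0 11]
 [13  9  0  0  0  0  7  3 19 18 11  9  0  0 10]
 [ 7  2  0  0  0  0  6 14  0  0  0  9  0  0  0]
 [ 1  0  0  0  0  0  0  0  0  0  0  6  0  0  0]
 [ 0  0  0  0  0  0  0  0  0  0  0  5  0  0  0]
 [17 23  7  0  0  0  0  0  0  0  0 11  0  0  0]]
0.09 1076
[[ 0  0  0  0  0  0  0  0  0  0  0  0  0  0  0]
 [ 0  0  0  0  0  0  0  0  0  0  0  0  0  0  0]
 [ 0  0  0  0  0  0  0  0  0  0  0  0  0  0  0]
 [ 0  0  0  0  0  0  0  0  0  0  0  0  0  0  0]
 [ 0  0  0  0  0  0  0  0  0  0  0  0  0  0  0]
 [ 0  0  0  0 10 32 10  0  0  0  0  0  0  0
[... 1534 characters left out ...]
0  0  0  0  0  0  0  0  0]
 [13  2  0  1  0  0  0  0  0  0  0  0  0  0  0]]
[[ 0  0  0  0  0  0  0  0  0  0  0  0  0  0  0]
 [ 0  0  0  0  0  0  0  0  0  0  0  0  0  0  0]
 [ 0  0  0  0  0  0  0  0  0  0  0  0  0  0  0]
 [ 0  0  0  0  0  0  0  0  0  0  0  0  0  0  0]
 [ 5  0  0  2  5  7  0  0  0  0  2  0  0  0  0]
 [28  2  0  1 91 80 24  0  0  6 19  0  0  0  0]
 [65 21  0 21 74  0  6  0  0 10 18  0  0  0  0]
 [27  4  2 69  5  0  0  0  0  4 24  0  0  0 15]
 [23  5  0 48  0  0  0  9 71 96 85  2  0  0 40]
 [19  2  0 28  3  0  0 30 37 19 17  3  0  0  1]
 [ 0  0  0  2 18  0  0  7 20 15 18  3  0  0  0]
 [17  4  0  0 42  4  0  1 14 18 11  6  0  0  0]
 [18 23  8  0 28 15  4  0 19 19 18  6  0  0  0]]
```

```bash
cat >> plan.py <<'E'
PA=.1007; PD=np.array([-np.sin(PA),np.cos(PA),0]); PX=np.array([np.cos(PA),np.sin(PA),0]); PO=np.array([.4948,-.3262,.017])
def pin(p): p=np.array(p)/1000; return PO+p[0]*PX+p[1]*PD+[0,0,p[2]]
E
python3 - <<'E'
from plan import *
step(pin([-9,-38,150]),down(PA),.169)
E
```

```text
[-9.29, -7.586, 3.634, 0.014, 0.005, 0.546] mm 501.0 deg 31.3
```

move_arm(commands=[[[-4, -3.2, 0, 0, 0, 0.27], [-4, -3.2, 0, 0, 0, 0.27], [-4, -3.2, 0, 0, 0, 0.27], [-6.5, -5.4, 1, 0.01, 0, 0.45], [-8, -6.5, 2, 0.01, 0.01, 0.55], [-9.29, -7.59, 3.63, 0.01, 0.01, 0.55], [-9.29, -7.59, 3.63, 0.01, 0.01, 0.55], [-9.29, -7.59, 3.63, 0.01, 0.01, 0.55], [-9.29, -7.59, 3.63, 0.01, 0.01, 0.55], [-9.29, -7.59, 3.63, 0.01, 0.01, 0.55], [-9.29, -7.59, 3.63, 0.01, 0.01, 0.55], [-9.29, -7.59, 3.63, 0.01, 0.01, 0.55]]], claw=-0.26)

```text
time: 5.75
position: [0.4865, -0.3637, 0.3312]
tool_rot: [0.671, 0.741, -0.002, -0.006]
ft_force: [0.4, 0.1, -0.0]
grip_width: 0.055
grip_force: 0.0
```

Run:
```python
from plan import *
state()
step(pin([-9,-38,0]),down(PA),.169)
c=shot('side'); cv2.imwrite('pics/pre.png',cv2.resize(c['pixels'][190:310,280:440],None,fx=4.5,fy=4.5))
```

```text
t 5.75 p [ 0.4865 -0.3637  0.3312] z [-0.012  0.005 -1.   ] y [ 0.995  0.099 -0.011] F [ 0.4  0.1 -0. ] w 0.05504419042867287 gf 0.0 q [-0.82  0.6   1.54 -0.01  1.02 -0.92]
[-0.061, 0.116, 3.628, -0.011, -0.006, -0.002] mm 145.0 deg 0.7
```

View pics/pre.png

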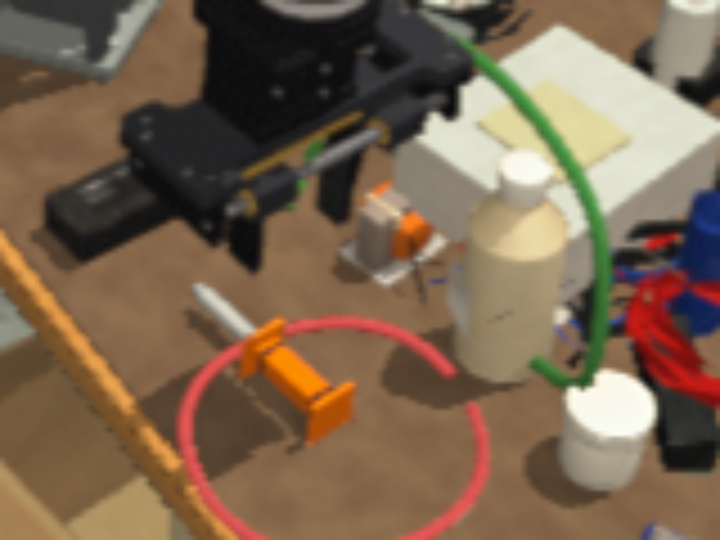

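The view shows the open gripper over the pin. The bottle and green cable lie beyond the end of the gripper body. Descending now.

move_arm(commands=[[[-0.06, 0.12, 0.8, -0.01, -0.01, 0], [-0.06, 0.12, 1.6, -0.01, -0.01, 0], [-0.06, 0.12, 2.4, -0.01, -0.01, 0], [-0.06, 0.12, 3.0, -0.01, -0.01, 0], [-0.06, 0.12, 3.4, -0.01, -0.01, 0], [-0.06, 0.12, 3.63, -0.01, -0.01, 0], [-0.06, 0.12, 3.63, -0.01, -0.01, 0]]])

```text
time: 6.68
position: [0.4893, -0.3662, 0.1847]
tool_rot: [0.672, 0.741, -0.002, 0.0]
ft_force: [-0.6, 0.5, 0.5]
grip_width: 0.0548
grip_force: 0.0
```

move_arm(commands=[[[0, 0, 0, 0, 0, 0], [0, 0, 0, 0, 0, 0], [0, 0, 0, 0, 0, 0], [0, 0, 0, 0, 0, 0], [0, 0, 0, 0, 0, 0], [0, 0, 0, 0, 0, 0], [0, 0, 0, 0, 0, 0], [0, 0, 0, 0, 0, 0]]], claw=1, squeeze=50)

```text
time: 7.68
position: [0.4895, -0.3665, 0.185]
tool_rot: [0.672, 0.741, -0.002, 0.001]
ft_force: [2.2, 0.2, 4.5]
grip_width: 0.0154
grip_force: 50.0
```

Run:
```python
from plan import *
state()
```

```text
t 7.675 p [ 0.4895 -0.3665  0.185 ] z [-0.001 -0.004 -1.   ] y [ 0.995  0.097 -0.001] F [2.2 0.2 4.5] w 0.015420562244365414 gf 49.999264469370246 q [-0.82  0.81  1.6  -0.01  0.72 -0.92]
```

move_arm(commands=[[[0, 0, -0.5, 0, 0, 0], [0, 0, -1.5, 0, 0, 0], [0, 0, -2.5, 0, 0, 0], [0, 0, -3.5, 0, 0, 0], [0, 0, -4.5, 0, 0, 0], [0, 0, -5.5, 0, 0, 0], [0, 0, -5.5, 0, 0, 0]]])

```text
time: 8.55
position: [0.4897, -0.3658, 0.4087]
tool_rot: [0.672, 0.741, -0.002, 0.004]
ft_force: [-0.4, 0.5, -1.7]
grip_width: 0.0157
grip_force: 50.0
```

```bash
cat >> plan.py <<'E'
def lean(L,dyaw=0.):
    L=np.radians(L); x=np.array([0,1.,0]); z=np.array([np.sin(L),0,-np.cos(L)]); return S*R.from_matrix(np.c_[x,np.cross(z,x),z])
E
python3 - <<'E'
from plan import *
state()
o=get_obs(); r=lean(50)
print((R.from_quat(o['tool_rot']).inv()*r).as_rotvec())
step(st([0,-190,170]),r,.169); step(st([0,-190,230]),lean(0),.169);step(st([0,-190,230]),lean(25),.169)
E
```

```text
t 8.55 p [ 0.4897 -0.3658  0.4087] z [ 0.003 -0.009 -1.   ] y [0.995 0.097 0.002] F [-0.4  0.5 -1.7] w 0.01574382707902741 gf 49.99773915857077 q [-0.82  0.5   1.47 -0.    1.16 -0.92]
[-0.78748884 -0.43732678  0.9557641 ]
[10.494, -3.163, 3.152, -0.787, -0.437, 0.956] mm 456.0 deg 75.2
[7.707, -1.467, 0.17, 0.006, 0.007, 1.021] mm 313.0 deg 58.5
[9.233, -2.401, 0.551, -0.391, -0.215, 1.005] mm 382.0 deg 63.0
```

move_arm(commands=[[[9.2, -2.4, 0.55, -0.39, -0.215, 1.0], [9.2, -2.4, 0.55, -0.39, -0.215, 1.0], [9.2, -2.4, 0.55, -0.39, -0.215, 1.0], [9.2, -2.4, 0.55, -0.39, -0.215, 1.0], [9.2, -2.4, 0.55, -0.39, -0.215, 1.0], [9.2, -2.4, 0.55, -0.39, -0.215, 1.0], [10.5, -3.16, 3.15, -0.787, -0.437, 0.956], [10.5, -3.16, 3.15, -0.787, -0.437, 0.956], [10.5, -3.16, 3.15, -0.787, -0.437, 0.956], [10.5, -3.16, 3.15, -0.787, -0.437, 0.956], [10.5, -3.16, 3.15, -0.787, -0.437, 0.956], [10.5, -3.16, 3.15, -0.787, -0.437, 0.956]]])

```text
time: 10.05
position: [0.3542, 0.0598, 0.3393]
tool_rot: [0.88, 0.287, 0.088, 0.368]
ft_force: [0.9, -0.3, -2.0]
grip_width: 0.0155
grip_force: 50.0
```

Run:
```python
from plan import *
state()
step(st([0,-165,120]),lean(50),.169)
c=shot('side'); cv2.imwrite('pics/lean.png',cv2.resize(c['pixels'][60:260,190:440],None,fx=3,fy=3,interpolation=cv2.INTER_CUBIC))
shot('top','lean_top.png')
```

```text
t 10.05 p [0.3542 0.0598 0.3393] z [ 0.366 -0.597 -0.714] y [ 0.44  -0.565  0.698] F [ 0.9 -0.3 -2. ] w 0.015456617734795826 gf 49.99157879501581 q [ 0.07  0.37  2.23 -1.42  0.68  2.25]
[-0.156, -1.964, 1.966, -0.099, 0.068, 0.014] mm 111.0 deg 7.0
```

View pics/lean.png

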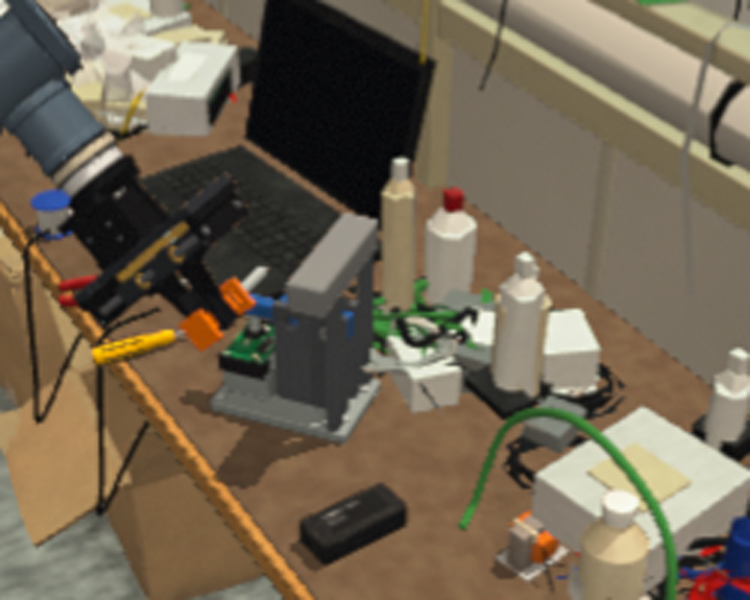

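The side view shows the pin firmly held, with the gripper leant and clear of the stand. Joint 4 is at its limit, -1.42 of -1.43, so I'll fit the arm's kinematics to the logged poses to find which lean is reachable.

```bash
cat > kin.py <<'E'
from plan import *
from scipy.optimize import least_squares
D=[([1.0485,.5284,1.4338,0,1.1814,-.1785],[.2105,.5882,.4039]),([-.04,.36,1.63,0,1.15,-.68],[.5209,.092,.4369]),([.01,.51,1.79,0,.84,-.64],[.5039,.1144,.317]),([.01,.3,1.61,0,1.24,-.64],[.5038,.1143,.4762]),([-.82,.6,1.54,-.01,1.02,-.92],[.4865,-.3637,.3312]),([-.82,.81,1.6,-.01,.72,-.92],[.4895,-.3665,.185]),([-.82,.5,1.47,0,1.16,-.92],[.4897,-.3658,.4087]),([.07,.37,2.23,-1.42,.68,2.25],[.3542,.0598,.3393])]
def fk(k,q,sg=1):
    h,a,e,b,d,off,off2,x0=k
    R1=R.from_euler('z',q[0]);R2=R1*R.from_euler('y',q[1]);R3=R2*R.from_euler('y',q[2]);R4=R3*R.from_euler('z',sg*q[3]);R5=R4*R.from_euler('y',q[4]);R6=R5*R.from_euler('z',q[5]+np.pi/2)
    p=np.array([0,0,h])+R1.apply([x0,off,0])+R2.apply([0,0,a])+R3.apply([e,0,b])+R4.apply([0,off2,0])+R5.apply([0,0,d]); return p,R6
def fit(sg):
    f=lambda k:np.concatenate([fk(k,q,sg)[0]-p for q,p in D]+[.002*(k-np.array([.2,.4,0,.4,.15,.1,0,0]))])
    return least_squares(f,[.2,.4,0,.4,.15,.1,0,0])
LO=np.array([-3.08,-.75,.22,-1.43,0,-2.85]);HI=np.array([3.08,2.2,2.44,4.57,2.65,2.85])
E
cat > t.py <<'E'
from kin import *
o=get_obs();D[-1]=(o['q'],o['position'])
for sg in(1,-1):
    s=fit(sg); print(sg,s.x.round(4),np.abs(s.fun[:24]).max().round(4),(fk(s.x,o['q'],sg)[1].inv()*R.from_quat(o['tool_rot'])).magnitude())
E
python3 t.py
```

```text
1 [ 0.2776  0.59    0.1147  0.3979  0.1251  0.1125 -0.0027 -0.0061] 0.0031 3.1470771739840384e-16
-1 [ 0.1254  0.6071  0.1294  0.3969 -0.0244  0.0399  0.0696 -0.0066] 0.0055 2.8448213852413216
```

```bash
cat > t2.py <<'E'
from kin import *
o=get_obs();D[-1]=(o['q'],o['position']);k=fit(1).x
def ik(g,rot,q0=o['q'],off=.169):
    p=np.array(g)-off*rot.as_matrix()[:,2]
    def f(q): P,r=fk(k,q); return np.r_[(P-p)*10,(rot.inv()*r).as_rotvec()]
    best=None
    for s in range(12):
        x0=np.array(q0) if s==0 else np.random.default_rng(s).uniform(LO,HI)
        b=least_squares(f,np.clip(x0,LO+1e-3,HI-1e-3),bounds=(LO,HI))
        if best is None or b.cost<best.cost: best=b
    return best.cost**.5,best.x.round(2)
for L in(30,40,45,50,-30):
    for y in(-58,-145): print(L,y,*ik(st([0,y,120]),lean(L)))
# pin-swapped (tool half-turn)
for L in(30,40,45,50):
    for y in(-58,-145): print('half',L,y,*ik(st([0,y,120]),lean(L)*R.from_euler('z',np.pi)))
E
python3 t2.py
```

```text
30 -58 5.291105664612923e-16 [ 0.05  0.57  2.02 -1.1   0.48  1.96]
30 -145 0.019883571743343664 [-0.09  0.53  2.21 -1.43  0.38  2.19]
40 -58 0.020848931564711393 [ 0.13  0.63  2.06 -1.43  0.6   2.36]
40 -145 5.747939264152338e-12 [-0.    0.62  2.28  4.36  0.58  2.78]
45 -58 0.02809796527770696 [0.17 0.68 2.1  4.57 0.68 2.66]
45 -145 0.024003870382678115 [0.05 0.67 2.29 4.34 0.69 2.85]
50 -58 6.193280965700364e-12 [0.21 0.72 2.1  4.57 0.78 2.72]
50 -145 0.06788037369133819 [0.1  0.71 2.29 4.39 0.78 2.85]
-30 -58 8.219294837408089e-16 [-0.35  0.7   1.6   0.28  1.3   0.43]
-30 -145 1.9487615724521208e-13 [-0.49  0.65  1.74  0.23  1.23  0.31]
half 30 -58 7.38839724831888e-15 [ 0.05  0.57  2.02 -1.1   0.48 -1.18]
half 30 -145 0.019883571743343778 [-0.09  0.53  2.21 -1.43  0.38 -0.95]
half 40 -58 0.02084893156471118 [ 0.13  0.63  2.06 -1.43  0.6  -0.79]
half 40 -145 9.683419740507806e-15 [-0.    0.62  2.28  4.36  0.58 -0.36]
half 45 -58 0.028097965277707665 [ 0.17  0.68  2.1   4.57  0.68 -0.48]
half 45 -145 9.95241563841842e-16 [ 0.05  0.67  2.3   4.27  0.7  -0.22]
half 50 -58 8.074565465959332e-12 [ 0.21  0.72  2.1   4.57  0.78 -0.43]
half 50 -145 1.712684326371611e-15 [ 0.09  0.73  2.32  4.23  0.83 -0.1 ]
```

```bash
cat > t3.py <<'E'
from t2 import *
import t2
L0,H0=LO.copy(),HI.copy(); L0[3]=-3.14;H0[3]=3.14;L0[5]=-6;H0[5]=6;L0[4]=0
bx=np.stack(np.meshgrid(np.linspace(28,70,12),np.linspace(-90,60,40),np.linspace(187,223,12)),-1).reshape(-1,3)
def clear(g,rot,off=.169):  # min distance (mm) of box points to body prism in tool frame
    rs=S.inv()*rot; q=rs.inv().apply(bx-g)+[0,0,off*1000]
    d=np.maximum(np.abs(q)-[38,0,0],0); x=d[:,0]
    dy=np.maximum(np.abs(q[:,1])-97,0); dz=np.maximum(np.maximum(50-q[:,2],q[:,2]-113),0)
    return np.sqrt(x**2+dy**2+dz**2).min()
def ikf(g,rot,off=.169):
    p=np.array(g)-off*rot.as_matrix()[:,2]
    f=lambda q:(lambda P,r:np.r_[(P-p)*10,(rot.inv()*r).as_rotvec()])(*fk(k,q))
    b=min((least_squares(f,x0,bounds=(L0,H0)) for x0 in([.05,.57,2.02,-1.1,.48,1.9],[0,.6,2.2,-1.9,.6,2.],[0,.5,1.8,.1,1,.5])),key=lambda b:b.cost)
    return b.cost**.5,b.x.round(2)
def LT(L,T): return lean(L)*R.from_euler('y',T,degrees=True)
if __name__=='__main__':
  for L in(40,45,50):
    for T in(-40,-20,0,20,40):
        for y in(-35,-58,-75,-145):
            g=np.array([0,y,120]); c,q=ikf(st(g),LT(L,T)); print(L,T,y,'cost',round(c,3),q,'clr',clear(g,LT(L,T)).round(1),'zin',(S.inv()*LT(L,T)).as_matrix()[:,2].round(2))
E
sed -i '/^for L/,$d' t2.py; python3 t3.py
```

```text
40 -40 -35 cost 0.0 [ 0.24  0.87  1.52 -0.8   1.41  1.84] clr 0.0 zin [ 0.49 -0.64 -0.59]
40 -40 -58 cost 0.0 [ 0.23  0.85  1.58 -0.81  1.38  1.86] clr 0.0 zin [ 0.49 -0.64 -0.59]
40 -40 -75 cost 0.0 [ 0.21  0.84  1.63 -0.83  1.35  1.88] clr 0.0 zin [ 0.49 -0.64 -0.59]
40 -40 -145 cost 0.0 [ 0.16  0.79  1.8  -0.89  1.24  1.97] clr 0.0 zin [ 0.49 -0.64 -0.59]
40 -20 -35 cost 0.0 [ 0.23  0.73  1.76 -0.95  1.01  1.97] clr 0.0 zin [ 0.6  -0.34 -0.72]
40 -20 -58 cost 0.0 [ 0.21  0.72  1.82 -0.99  0.98  2.  ] clr 0.0 zin [ 0.6  -0.34 -0.72]
40 -20 -75 cost 0.0 [ 0.2   0.71  1.86 -1.02  0.95  2.03] clr 0.0 zin [ 0.6  -0.34 -0.72]
40 -20 -145 cost 0.0 [ 0.13  0.67  2.03 -1.16  0.86  2.16] clr 0.0 zin [ 0.6  -0.34 -0.72]
40 0 -35 cost 0.0 [ 0.16  0.64  2.01 -1.41  0.61  2.34] clr 0.0 zin [ 0.64  0.   -0.77]
40 0 -58 cost 0.0 [ 0.13  0.63  2.07 -1.5   0.6   2.42] clr 0.0 zin [ 0.64  0.   -0.77]
40 0 -75 cost 0.0 [ 0.11  0.63  2.11 -1.57  0.59  2.48] clr 0.0 zin [ 0.64  0.   -0.77]
40 0 -145 cost 0.0 [-0.    0.62  2.28 -1.93  0.58  2.78] clr 17.0 zin [ 0.64  0.   -0.77]
40 20 -35 cost 0.0 [-0.0
[... 3603 characters left out ...]
  0.76  2.29 -2.55  0.84  3.36] clr 0.0 zin [ 0.72  0.34 -0.6 ]
50 20 -58 cost 0.0 [ 0.03  0.78  2.34 -2.63  0.91  3.41] clr 3.0 zin [ 0.72  0.34 -0.6 ]
50 20 -75 cost 0.0 [-0.01  0.8   2.39 -2.68  0.96  3.45] clr 8.8 zin [ 0.72  0.34 -0.6 ]
50 20 -145 cost 0.23 [-0.08  0.77  2.44 -2.5   0.85  3.29] clr 43.7 zin [ 0.72  0.34 -0.6 ]
50 40 -35 cost 0.085 [-0.18  0.93  2.44 -3.14  1.24  3.59] clr 0.0 zin [ 0.59  0.64 -0.49]
50 40 -58 cost 0.193 [-0.23  0.88  2.44  3.1   1.08 -2.71] clr 1.1 zin [ 0.59  0.64 -0.49]
50 40 -75 cost 0.272 [-0.26  0.85  2.44  3.11  0.97 -2.73] clr 12.1 zin [ 0.59  0.64 -0.49]
50 40 -145 cost 0.544 [-0.53  0.73  2.44  2.58  0.5  -2.57] clr 65.9 zin [ 0.59  0.64 -0.49]
```

```bash
cat > t4.py <<'E'
from t3 import *
def grid(a,b): return np.stack(np.meshgrid(*[np.arange(l,h+.1,5) for l,h in zip(a,b)]),-1).reshape(-1,3)
OB={'box':bx,'pad':grid((-93,-13,100),(-61,13,136)),'cheek':grid((-22,-20,20),(62,20,140)),'board':grid((-85,-38,20),(-25,38,95)),'base':grid((-90,-55,0),(76,55,14))}
def clr(g,rot,off=.169):
    rs=S.inv()*rot; out={}
    for n,b in OB.items():
        q=rs.inv().apply(b-g)+[0,0,off*1000]; a=np.abs(q)
        c=np.clip((q[:,2]-101)/12,0,1)*10
        d1=np.sqrt(np.maximum(a[:,0]-38,0)**2+np.maximum(a[:,1]-97+c,0)**2+np.maximum(np.maximum(55-q[:,2],q[:,2]-113),0)**2)
        d2=np.hypot(np.maximum(np.hypot(q[:,0],q[:,1])-48,0),np.maximum(q[:,2]-60,0))
        out[n]=min(d1.min(),d2.min()).round(0)
    return out
if __name__=='__main__':
  for gy in(-42,-50):
   for L in range(45,76,5):
    for T in(-25,-20,-15,-10,-5,0):
        ys=(gy-20,gy-60,gy-95); cs=[clr(np.array([0,y,120]),LT(L,T)) for y in ys]; w={n:min(c[n] for c in cs) for n in OB}
        if min(w.values())<5: continue
        qs=[ikf(st([0,y,120]),LT(L,T)) for y in ys]
        if max(c for c,_ in qs)>.005: continue
        print(gy,L,T,'q4',[q[3] for _,q in qs],'q5',[q[4] for _,q in qs],'q6',[q[5] for _,q in qs],'q3',qs[-1][1][2],w)
E
python3 t4.py
```

```text
-42 45 0 q4 [np.float64(-1.64), np.float64(-1.81), np.float64(-1.97)] q5 [np.float64(0.68), np.float64(0.68), np.float64(0.69)] q6 [np.float64(2.6), np.float64(2.75), np.float64(2.89)] q3 2.28 {'box': np.float64(6.0), 'pad': np.float64(11.0), 'cheek': np.float64(27.0), 'board': np.float64(14.0), 'base': np.float64(89.0)}
-42 50 0 q4 [np.float64(-1.73), np.float64(-1.88), np.float64(-2.02)] q5 [np.float64(0.78), np.float64(0.79), np.float64(0.82)] q6 [np.float64(2.73), np.float64(2.87), np.float64(3.01)] q3 2.3 {'box': np.float64(15.0), 'pad': np.float64(11.0), 'cheek': np.float64(27.0), 'board': np.float64(7.0), 'base': np.float64(80.0)}
-50 45 0 q4 [np.float64(-1.67), np.float64(-1.84), np.float64(-2.01)] q5 [np.float64(0.68), np.float64(0.68), np.float64(0.7)] q6 [np.float64(2.63), np.float64(2.78), np.float64(2.93)] q3 2.3 {'box': np.float64(6.0), 'pad': np.float64(19.0), 'cheek': np.float64(29.0), 'board': np.float64(14.0), 'base': np.float64(89.0)}
-50 50 0 q4 [np.float64(-1.76), np.float64(-1.91), np.float64(-2.06)] q5 [np.float64(0.78), np.float64(0.79), np.float64(0.83)] q6 [np.float64(2.76), np.float64(2.9), np.float64(3.04)] q3 2.32 {'box': np.float64(15.0), 'pad': np.float64(19.0), 'cheek': np.float64(29.0), 'board': np.float64(7.0), 'base': np.float64(80.0)}
```

```bash
cat > t5.py <<'E'
from t4 import *
OB['board']=grid((-80,-35,50),(-30,35,82))
for gy in(-50,-54):
   for L in(46,48,50,52,55):
    for T in(-14,-11,-8,-5):
        ys=(gy-20,gy-50,gy-90); cs=[clr(np.array([0,y,120]),LT(L,T),.171) for y in ys]; w={n:float(min(c[n] for c in cs)) for n in OB}
        qs=[ikf(st([0,y,120]),LT(L,T),.171) for y in ys]
        print(gy,L,T,'q4',[float(q[3]) for _,q in qs],'q6',[float(q[5]) for _,q in qs],w)
E
python3 t5.py
```

```text
-50 46 -14 q4 [-1.23, -1.3, -1.41] q6 [2.27, 2.34, 2.45] {'box': 2.0, 'pad': 0.0, 'cheek': 17.0, 'board': 17.0, 'base': 80.0}
-50 46 -11 q4 [-1.3, -1.38, -1.51] q6 [2.33, 2.41, 2.53] {'box': 3.0, 'pad': 3.0, 'cheek': 20.0, 'board': 20.0, 'base': 82.0}
-50 46 -8 q4 [-1.39, -1.48, -1.62] q6 [2.4, 2.49, 2.62] {'box': 5.0, 'pad': 8.0, 'cheek': 23.0, 'board': 22.0, 'base': 84.0}
-50 46 -5 q4 [-1.49, -1.59, -1.75] q6 [2.48, 2.58, 2.73] {'box': 7.0, 'pad': 12.0, 'cheek': 26.0, 'board': 25.0, 'base': 86.0}
-50 48 -14 q4 [-1.26, -1.33, -1.45] q6 [2.32, 2.4, 2.51] {'box': 5.0, 'pad': 0.0, 'cheek': 17.0, 'board': 14.0, 'base': 77.0}
-50 48 -11 q4 [-1.34, -1.42, -1.55] q6 [2.39, 2.47, 2.59] {'box': 7.0, 'pad': 3.0, 'cheek': 20.0, 'board': 17.0, 'base': 79.0}
-50 48 -8 q4 [-1.43, -1.52, -1.66] q6 [2.46, 2.55, 2.68] {'box': 9.0, 'pad': 7.0, 'cheek': 23.0, 'board': 19.0, 'base': 81.0}
-50 48 -5 q4 [-1.53, -1.63, -1.78] q6 [2.54, 2.64, 2.78] {'box': 10.0, 'pad': 12.0, 'cheek': 26.0, 'board': 22.0, 'base': 82.0}
-50 50 -14 q4 [-1.3, -1.37, -1.48] q6 [2.38, 2.45, 2.57] {'box': 8.0, 'pad': 0.0, 'cheek'
[... 3260 characters left out ...]
x': 16.0, 'pad': 11.0, 'cheek': 24.0, 'board': 14.0, 'base': 74.0}
-54 52 -5 q4 [-1.6, -1.7, -1.84] q6 [2.65, 2.75, 2.9] {'box': 17.0, 'pad': 16.0, 'cheek': 27.0, 'board': 16.0, 'base': 75.0}
-54 55 -14 q4 [-1.38, -1.45, -1.55] q6 [2.51, 2.59, 2.7] {'box': 17.0, 'pad': 1.0, 'cheek': 18.0, 'board': 5.0, 'base': 66.0}
-54 55 -11 q4 [-1.46, -1.53, -1.65] q6 [2.57, 2.66, 2.78] {'box': 19.0, 'pad': 6.0, 'cheek': 21.0, 'board': 7.0, 'base': 67.0}
-54 55 -8 q4 [-1.54, -1.63, -1.75] q6 [2.64, 2.73, 2.87] {'box': 21.0, 'pad': 11.0, 'cheek': 24.0, 'board': 10.0, 'base': 69.0}
-54 55 -5 q4 [-1.64, -1.73, -1.86] q6 [2.72, 2.82, 2.96] {'box': 23.0, 'pad': 15.0, 'cheek': 27.0, 'board': 12.0, 'base': 70.0}
```

Run:
```python
from plan import *
step([.47,-.15,.33],lean(0),0); step([.4895,-.3665,.37],down(PA),0)
```

```text
[-0.726, 4.163, 4.396, 0.768, 0.065, -0.002] mm 243.0 deg 44.2
[-3.536, 8.11, 7.052, 0.665, 0.452, -0.973] mm 452.0 deg 72.3
```

move_arm(commands=[[[-0.73, 4.16, 4.4, 0.77, 0.065, 0], [-0.73, 4.16, 4.4, 0.77, 0.065, 0], [-0.73, 4.16, 4.4, 0.77, 0.065, 0], [-0.73, 4.16, 4.4, 0.77, 0.065, 0], [-0.73, 4.16, 4.4, 0.77, 0.065, 0], [-3.54, 8.11, 7.05, 0.665, 0.452, -0.973], [-3.54, 8.11, 7.05, 0.665, 0.452, -0.973], [-3.54, 8.11, 7.05, 0.665, 0.452, -0.973], [-3.54, 8.11, 7.05, 0.665, 0.452, -0.973], [-3.54, 8.11, 7.05, 0.665, 0.452, -0.973], [-3.54, 8.11, 7.05, 0.665, 0.452, -0.973], [-3.54, 8.11, 7.05, 0.665, 0.452, -0.973]]])

```text
time: 11.65
position: [0.4852, -0.378, 0.3722]
tool_rot: [0.675, 0.738, 0.0, 0.003]
ft_force: [-0.5, 0.5, -1.9]
grip_width: 0.0155
grip_force: 49.9
```

Run:
```python
from plan import *
state(); step([.4895,-.3665,.187],down(PA),0)
```

```text
t 11.65 p [ 0.4852 -0.378   0.3722] z [ 0.005 -0.004 -1.   ] y [0.996 0.09  0.005] F [-0.5  0.5 -1.9] w 0.015512308321002314 gf 49.900535847991705 q [-0.84  0.55  1.49  0.    1.09 -0.93]
[0.296, 0.11, 4.629, 0.005, 0.004, -0.011] mm 185.0 deg 0.7
```

move_arm(commands=[[[0.3, 0.11, 1.0, 0.005, 0.004, -0.011], [0.3, 0.11, 2.2, 0.005, 0.004, -0.011], [0.3, 0.11, 3.2, 0.005, 0.004, -0.011], [0.3, 0.11, 4.0, 0.005, 0.004, -0.011], [0.3, 0.11, 4.4, 0.005, 0.004, -0.011], [0.3, 0.11, 4.58, 0.005, 0.004, -0.011], [0.3, 0.11, 4.62, 0.005, 0.004, -0.011], [0.3, 0.11, 4.62, 0.005, 0.004, -0.011]]])

```text
time: 12.65
position: [0.4905, -0.3607, 0.1887]
tool_rot: [0.671, 0.742, 0.0, -0.0]
ft_force: [-0.1, 0.3, -1.7]
grip_width: 0.0157
grip_force: 49.9
```

move_arm(commands=[[[0, 0, 0, 0, 0, 0], [0, 0, 0, 0, 0, 0], [0, 0, 0, 0, 0, 0], [0, 0, 0, 0, 0, 0], [0, 0, -1, 0, 0, 0], [0, 0, -2, 0, 0, 0], [0, 0, -2, 0, 0, 0]]], claw=-0.1)

```text
time: 13.52
position: [0.4912, -0.3614, 0.271]
tool_rot: [0.671, 0.742, -0.0, 0.003]
ft_force: [0.3, -0.6, 0.3]
grip_width: 0.0479
grip_force: 0.0
```

Run:
```python
from m import *
from plan import state
state()
for n in('side','top'):
    c=shot(n,f'rel_{n}.png'); P=cloud(c); H,S,V=masks(c,P); x,y,z=P[...,0],P[...,1],P[...,2]
    m=((x>.455)&(x<.53)&(y>-.43)&(y<-.24)&(z>.008)&(z<.042)).astype('uint8')
    k,l,st,ce=cv2.connectedComponentsWithStats(m); i=1+np.argmax(st[1:,4]); q=P[l==i]
    print('pin',n,st[i],[np.round(b,4) for b in boxfit(q[:,:2])[:3]])
    for y0 in np.arange(-.41,-.255,.01):
        s=q[abs(q[:,1]-y0)<.005]
        if len(s): print(round(y0,3),len(s),round((s[:,0].min()+s[:,0].max())*500,1),np.ptp(s[:,0]).round(3),s[:,2].max().round(3),end=' | ')
```

```text
t 13.525 p [ 0.4912 -0.3614  0.271 ] z [ 0.004 -0.003 -1.   ] y [0.995 0.1   0.003] F [ 0.3 -0.6  0.3] w 0.047922220613042285 gf 0.0 q [-0.82  0.68  1.58  0.    0.88 -0.92]
pin side [320 254  35  33 288] [array([ 0.4785, -0.3306]), array([ 38.0356, 129.4807]), np.float64(16.0189)]
-0.39 69 492.5 0.033 0.036 | -0.38 13 494.3 0.024 0.031 | -0.37 26 489.7 0.015 0.027 | -0.36 23 488.5 0.018 0.028 | -0.35 27 489.4 0.019 0.028 | -0.34 26 488.1 0.018 0.029 | -0.33 48 477.3 0.04 0.036 | -0.32 22 476.7 0.037 0.036 | -0.31 8 484.4 0.01 0.024 | -0.3 8 484.2 0.011 0.021 | -0.29 5 480.0 0.005 0.022 | -0.28 6 477.7 0.003 0.021 | -0.27 5 477.7 0.002 0.022 | -0.26 2 477.1 0.0 0.021 | pin top [341 224  18   6  72] [array([ 0.4814, -0.2807]), array([11.6194, 43.7917]), np.float64(4.7817)]
-0.3 6 486.0 0.005 0.024 | -0.29 17 483.3 0.01 0.027 | -0.28 20 481.1 0.01 0.025 | -0.27 19 481.2 0.01 0.026 | -0.26 10 480.0 0.008 0.023 |
```

```bash
sed -i 's/^PA=.*/PA=.1; PD=np.array([-np.sin(PA),np.cos(PA),0]); PX=np.array([np.cos(PA),np.sin(PA),0]); PO=np.array([.4865,-.3209,.017])/' plan.py
python3 - <<'E'
from plan import *
r=down(PA)*R.from_euler('y',-11,degrees=True)
for z in(60,0): step(pin([-4,-50,z]),r,.170)
E
```

```text
[0.55, -0.092, 0.6, -0.001, -0.194, 0.0] mm 32.0 deg 11.1
[0.548, -0.091, 2.1, -0.001, -0.194, 0.0] mm 86.0 deg 11.1
```

move_arm(commands=[[[0.55, -0.09, 0.3, 0, -0.192, 0], [0.55, -0.09, 0.6, 0, -0.192, 0], [0.55, -0.09, 0.6, 0, -0.192, 0], [0.55, -0.09, 1.0, 0, -0.192, 0], [0.55, -0.09, 1.4, 0, -0.192, 0], [0.55, -0.09, 1.8, 0, -0.192, 0], [0.55, -0.09, 2.0, 0, -0.192, 0], [0.55, -0.09, 2.08, 0, -0.192, 0], [0.55, -0.09, 2.08, 0, -0.192, 0]]])

```text
time: 14.75
position: [0.4845, -0.3389, 0.1845]
tool_rot: [0.668, 0.738, -0.064, 0.07]
ft_force: [-0.3, -0.6, 1.1]
grip_width: 0.048
grip_force: 0.0
```

Run:
```python
from plan import *
r=down(PA)*R.from_euler('y',-11,degrees=True); state()
step(pin([-4,-50,0]),r,.170)
c=shot('side'); cv2.imwrite('pics/re.png',cv2.resize(c['pixels'][200:310,290:430],None,fx=5,fy=5))
```

```text
t 14.75 p [ 0.4845 -0.3389  0.1845] z [ 0.018 -0.188 -0.982] y [ 0.995  0.1   -0.001] F [-0.3 -0.6  1.1] w 0.04799029913761289 gf 0.0 q [-0.77  0.79  1.7  -0.25  0.52 -0.67]
[0.006, -0.005, 0.014, -0.001, -0.002, 0.0] mm 0.0 deg 0.1
```

View pics/re.png

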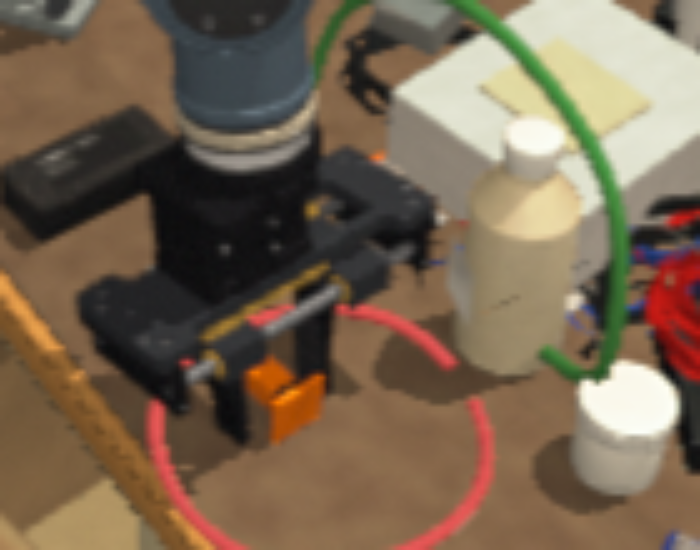

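The fingers straddle the handle just inside the outer flange, clear of the bottle. Closing and lifting.

move_arm(commands=[[[0, 0, 0, 0, 0, 0], [0, 0, 0, 0, 0, 0], [0, 0, 0, 0, 0, 0], [0, 0, 0, 0, 0, 0], [0, 0, 0, 0, 0, 0], [0, 0, 0, 0, 0, 0]]], claw=1, squeeze=55)

```text
time: 15.55
position: [0.4846, -0.339, 0.1848]
tool_rot: [0.668, 0.738, -0.064, 0.07]
ft_force: [1.0, 0.5, 1.5]
grip_width: 0.0156
grip_force: 54.8
```

move_arm(commands=[[[-0.1, 0, -0.5, 0, 0, 0], [-0.29, 0, -1.5, 0, 0, 0], [-0.49, 0, -2.5, 0, 0, 0], [-0.68, 0, -3.5, 0, 0, 0], [-0.88, 0, -4.5, 0, 0, 0], [-0.88, 0, -4.5, 0, 0, 0]]])

```text
time: 16.3
position: [0.4852, -0.3399, 0.3711]
tool_rot: [0.668, 0.738, -0.064, 0.073]
ft_force: [0.5, 0.1, -1.1]
grip_width: 0.0156
grip_force: 54.8
```

```bash
cat > t6.py <<'E'
from t4 import *
state()
for y in(-180,-160,-145,-130,-115):
    for L in(10,20,30,40): print(y,L,ikf(st([0,y,120]),LT(L,-11),.17)[1])
step(st([0,-190,180]),LT(0,-11),.17);step(st([0,-175,140]),LT(20,-11),.17)
E
python3 t6.py
```

```text
t 16.3 p [ 0.4852 -0.3399  0.3711] z [ 0.023 -0.193 -0.981] y [0.995 0.1   0.003] F [ 0.5  0.1 -1.1] w 0.015574865033480167 gf 54.84243542992715 q [-0.77  0.51  1.59 -0.16  0.9  -0.78]
-180 10 [-0.23  0.49  2.04 -0.44  0.65  1.07]
-180 20 [-0.15  0.5   2.12 -0.79  0.55  1.49]
-180 30 [-0.07  0.55  2.18 -1.23  0.55  2.02]
-180 40 [ 0.01  0.62  2.24 -1.57  0.67  2.48]
-160 10 [-0.19  0.51  2.   -0.42  0.68  1.08]
-160 20 [-0.12  0.52  2.07 -0.75  0.58  1.48]
-160 30 [-0.04  0.55  2.14 -1.15  0.58  1.97]
-160 40 [ 0.05  0.62  2.19 -1.48  0.68  2.4 ]
-145 10 [-0.17  0.52  1.97 -0.41  0.7   1.09]
-145 20 [-0.09  0.52  2.04 -0.72  0.61  1.47]
-145 30 [-0.01  0.56  2.1  -1.1   0.6   1.93]
-145 40 [ 0.07  0.63  2.15 -1.42  0.69  2.35]
-130 10 [-0.15  0.53  1.94 -0.39  0.73  1.1 ]
-130 20 [-0.07  0.53  2.01 -0.69  0.64  1.46]
-130 30 [ 0.01  0.57  2.07 -1.05  0.63  1.9 ]
-130 40 [ 0.09  0.63  2.12 -1.37  0.71  2.31]
-115 10 [-0.12  0.54  1.91 -0.38  0.75  1.11]
-115 20 [-0.05  0.55  1.98 -0.67  0.66  1.45]
-115 30 [ 0.03  0.58  2.03 -1.01  0.65  1.87]
-115 40 [ 0.11  0.64  2.08 -1.32  0.72  2.26]
[7.45, -0.705, -0.858, 0.2, 0.001, 1.004] mm 301.0 deg 58.7
[9.08, -1.131, 0.094, -0.114, -0.177, 1.054] mm 366.0 deg 61.6
```

Run:
```python
from t3 import *
step(st([0,-180,160]),LT(20,-11),.17);step(st([0,-165,120]),LT(30,-11),.17)
```

```text
[8.919, -1.236, -0.384, -0.114, -0.177, 1.054] mm 360.0 deg 61.6
[9.916, -1.263, 0.751, -0.273, -0.267, 1.071] mm 400.0 deg 65.2
```

move_arm(commands=[[[8.92, -1.24, -0.38, -0.114, -0.177, 1.054], [8.92, -1.24, -0.38, -0.114, -0.177, 1.054], [8.92, -1.24, -0.38, -0.114, -0.177, 1.054], [8.92, -1.24, -0.38, -0.114, -0.177, 1.054], [8.92, -1.24, -0.38, -0.114, -0.177, 1.054], [8.92, -1.24, -0.38, -0.114, -0.177, 1.054], [8.92, -1.24, -0.38, -0.114, -0.177, 1.054], [9.92, -1.26, 0.75, -0.273, -0.267, 1.071], [9.92, -1.26, 0.75, -0.273, -0.267, 1.071], [9.92, -1.26, 0.75, -0.273, -0.267, 1.071], [9.92, -1.26, 0.75, -0.273, -0.267, 1.071], [9.92, -1.26, 0.75, -0.273, -0.267, 1.071]]])

```text
time: 17.8
position: [0.3959, 0.0374, 0.2632]
tool_rot: [0.92, 0.284, -0.009, 0.271]
ft_force: [0.3, 0.1, -1.4]
grip_width: 0.0156
grip_force: 54.8
```

Run:
```python
from t3 import *
from m import masks
state(); step(st([0,-165,120]),LT(30,-11),.17)
print('expected tip',st([0,-52,120]),'mouth',st([0,-20,120]))
for n in('side','top'):
    c=shot(n); cv2.imwrite(f'pics/al_{n}.png',c['pixels']); P=cloud(c); H,Sa,V=masks(c,P)
    q=S.inv().apply(P.reshape(-1,3)-O).reshape(P.shape)*1000
    m=(abs(q[...,0])<12)&(abs(q[...,2]-120)<14)&(q[...,1]>-115)&(q[...,1]<-25)
    s=q[m]; print(n,len(s))
    for y0 in range(-115,-25,10):
        t=s[abs(s[:,1]-y0)<5]
        if len(t): print(y0,len(t),'x',t[:,0].min().round(1),t[:,0].max().round(1),'z',t[:,2].min().round(1),t[:,2].max().round(1))
    # cheek near face
    m=(q[...,0]>-15)&(q[...,0]<25)&(q[...,2]>40)&(q[...,2]<135)&(abs(q[...,1]+20)<8); print('near face y',m.sum(),np.median(q[...,1][m]) if m.any() else '')
c=shot('side'); cv2.imwrite('pics/al_z.png',cv2.resize(c['pixels'][120:210,225:345],None,fx=6,fy=6,interpolation=cv2.INTER_CUBIC))
```

```text
t 17.8 p [0.3959 0.0374 0.2632] z [ 0.138 -0.503 -0.853] y [ 0.526 -0.693  0.493] F [ 0.3  0.1 -1.4] w 0.01563726080329579 gf 54.844958159897885 q [-0.03  0.56  2.14 -1.15  0.58  1.98]
[0.005, 0.047, -0.011, -0.007, 0.003, 0.004] mm 1.0 deg 0.5
expected tip [0.51151244 0.01845064 0.12      ] mouth [0.53704325 0.03774255 0.12      ]
side 40
-115 2 x 7.3 9.9 z 110.8 129.1
-105 1 x 4.4 4.4 z 123.2 123.2
-95 8 x -2.2 5.5 z 116.5 124.3
-85 9 x -2.5 6.6 z 115.4 123.7
-75 6 x -1.5 4.8 z 115.7 122.6
-65 12 x -4.2 6.4 z 117.3 124.5
-55 2 x -1.6 3.1 z 118.0 118.8
near face y 242 -17.764307728488227
top 107
-105 9 x -3.8 1.0 z 121.8 126.7
-95 21 x -5.2 4.7 z 116.3 125.4
-85 20 x -6.7 5.3 z 118.4 126.2
-75 23 x -6.7 5.1 z 119.0 127.9
-65 22 x -6.7 5.1 z 116.5 126.2
-55 12 x -4.2 4.5 z 117.6 124.5
near face y 89 -18.742690465990776
```

View pics/al_z.png

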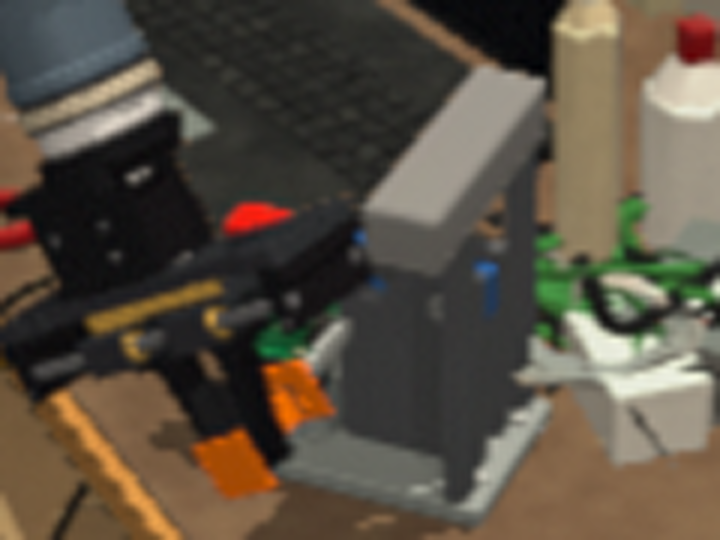

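In this view the pin is lined up in front of the near cheek. The blue spot at about (288,167) in full-frame pixels is the lever showing through the pin hole. I'll locate the hole with it.

Run:
```python
from t3 import *
c=shot('side'); im=cv2.imread('pics/rel_side.png'); E=np.array(c['extrinsics']); o=-E[:3,:3].T@E[:3,3]
h=cv2.cvtColor(im,cv2.COLOR_BGR2HSV).astype(int)
for nm,i in(('rel',im),('now',c['pixels'])):
    h=cv2.cvtColor(i,cv2.COLOR_BGR2HSV).astype(int)
    w=np.zeros(h.shape[:2],bool); w[140:185,275:325]=1
    m=w&(h[...,0]>100)&(h[...,0]<125)&(h[...,1]>80)
    k,l,s,ce=cv2.connectedComponentsWithStats(m.astype('uint8'))
    for a in range(1,k):
        print(nm,s[a],ce[a].round(1))
        wt=(l==a)
        n=cv2.undistortPoints(ce[a].reshape(1,1,2),c['camera_matrix'],np.array(c['D'])).ravel()
        v=np.array([n[0],-n[1],-1])@E[:3,:3]; os_=S.inv().apply(o-O)*1000; vs=S.inv().apply(v)
        for y in(-20,-8): print(y,(os_+vs*(y-os_[1])/vs[1]).round(1))
print('proj'); 
def pr(p):
    pc=E[:3,:3]@st(p)+E[:3,3]; q,_=cv2.projectPoints(np.array([[pc[0],-pc[1],-pc[2]]]),np.zeros(3),np.zeros(3),c['camera_matrix'],np.array(c['D'])); return q.ravel().round(1)
print('hole mouth',pr([0,-20,120]),'box corners',pr([28,-90,187]),pr([28,-90,223]),pr([70,-90,223]),pr([28,60,223]),'cheek top corner',pr([-22,-20,140]))
cv2.imwrite('pics/hole.png',cv2.resize(im[125:200,265:325],None,fx=10,fy=8,interpolation=cv2.INTER_NEAREST))
```

```text
rel [275 158   7   8  45] [277.6 161.6]
-20 [-30.3 -20.  135.7]
-8 [-36.3  -8.  126.6]
rel [283 158   3   3   8] [284.1 158.9]
-20 [ -6.7 -20.  152.3]
-8 [-12.5  -8.  143.4]
rel [304 163   4  10  23] [306.  166.7]
-20 [ 68.5 -20.  141.6]
-8 [ 63.6  -8.  132.6]
rel [286 166   3   2   5] [287.2 166.4]
-20 [  3.1 -20.  125.8]
-8 [ -2.6  -8.  116.5]
now [283 158   3   3   7] [284.3 159. ]
-20 [ -6.1 -20.  152. ]
-8 [-11.9  -8.  143.1]
now [304 163   4  10  23] [306.  166.7]
-20 [ 68.5 -20.  141.6]
-8 [ 63.6  -8.  132.6]
now [286 166   3   3   6] [287.3 166.7]
-20 [  3.5 -20.  124.8]
-8 [ -2.2  -8.  115.6]
proj
hole mouth [286.4 167.7] box corners [284.6 163.8] [284.1 153.7] [297.3 156.6] [303.6 129.7] cheek top corner [279.9 161.1]
```

View pics/hole.png

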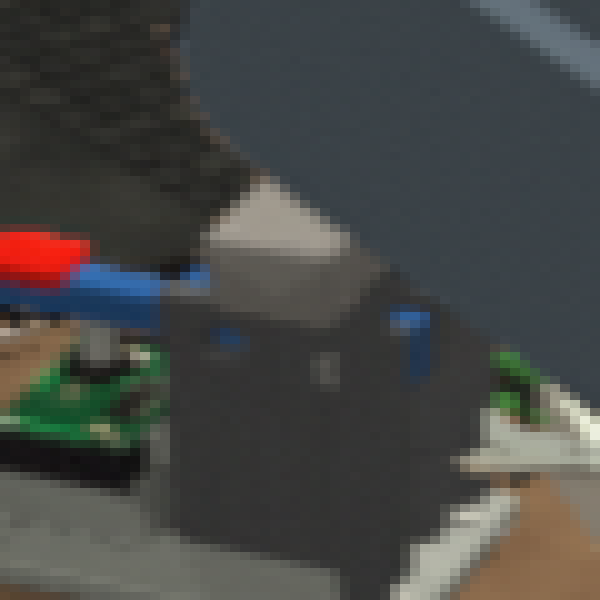

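```bash
cat > t7.py <<'E'
from t4 import *
OB['board']=grid((-80,-35,50),(-30,35,82))
OB['box']=np.stack(np.meshgrid(np.linspace(28,70,22),np.linspace(-90,60,76),np.linspace(187,223,19)),-1).reshape(-1,3)
state()
for y in(-150,-140,-130,-120,-110,-100,-90,-80,-70):
    for L in(38,40,42,44,46,48):
        q=ikf(st([-.8,y,119.3]),LT(L,-11),.17)[1]
        if q[3]>-1.425: b=(L,q[3])
    w=clr(np.array([0,y,120]),LT(b[0],-11),.17); print(y,b,w['box'],w['pad'],w['board'])
E
python3 t7.py
```

```text
t 18.0 p [0.3964 0.0369 0.2641] z [ 0.14  -0.503 -0.853] y [ 0.523 -0.694  0.495] F [-0.3 -0.3 -1.1] w 0.015090589757212163 gf 54.84507336144816 q [-0.03  0.56  2.14 -1.15  0.58  1.98]
-150 (38, np.float64(-1.38)) 9.0 83.0 74.0
-140 (40, np.float64(-1.39)) 0.0 73.0 63.0
-130 (42, np.float64(-1.4)) 0.0 63.0 53.0
-120 (44, np.float64(-1.41)) 0.0 53.0 43.0
-110 (46, np.float64(-1.42)) 3.0 42.0 33.0
-100 (46, np.float64(-1.39)) 3.0 33.0 25.0
-90 (48, np.float64(-1.4)) 6.0 22.0 17.0
-80 (48, np.float64(-1.37)) 6.0 13.0 16.0
-70 (48, np.float64(-1.35)) 6.0 3.0 16.0
```

Run:
```python
from t3 import *
o=get_obs(); A=[]
for n in('side','top'):
    P=cloud(shot(n)).reshape(-1,3); A.append(R.from_quat(o['tool_rot']).inv().apply(P-o['position'])*1000)
q=np.vstack(A); q=q[(abs(q[:,0])<60)&(q[:,2]>40)&(q[:,2]<125)&(abs(q[:,1])<125)]
for s in(1,-1):
  for z0 in range(45,125,6):
    t=q[(abs(q[:,2]-z0)<3)&(q[:,1]*s>60)]
    if len(t):
        u=t[:,1]*s; print(s,z0,len(t),'ymax',u.max().round(),np.percentile(u,90).round(), 'x@>85',(t[u>85][:,0].min().round(),t[u>85][:,0].max().round()) if (u>85).any() else '', 'x@60-85',(t[u<85][:,0].min().round(),t[u<85][:,0].max().round()) if (u<85).any() else '')
```

```text
1 63 1 ymax 78.0 78.0 x@>85  x@60-85 (np.float64(-21.0), np.float64(-21.0))
1 69 444 ymax 99.0 94.0 x@>85 (np.float64(-41.0), np.float64(36.0)) x@60-85 (np.float64(-39.0), np.float64(37.0))
1 75 140 ymax 99.0 97.0 x@>85 (np.float64(-41.0), np.float64(35.0)) x@60-85 (np.float64(-39.0), np.float64(38.0))
1 81 74 ymax 99.0 96.0 x@>85 (np.float64(-40.0), np.float64(35.0)) x@60-85 (np.float64(-36.0), np.float64(-35.0))
1 87 81 ymax 97.0 94.0 x@>85 (np.float64(-41.0), np.float64(36.0)) x@60-85 (np.float64(-38.0), np.float64(-34.0))
1 93 41 ymax 92.0 90.0 x@>85 (np.float64(-37.0), np.float64(37.0)) x@60-85 (np.float64(-39.0), np.float64(-4.0))
1 99 90 ymax 90.0 89.0 x@>85 (np.float64(-38.0), np.float64(35.0)) x@60-85 (np.float64(-37.0), np.float64(-26.0))
1 105 88 ymax 91.0 89.0 x@>85 (np.float64(-37.0), np.float64(35.0)) x@60-85 (np.float64(-40.0), np.float64(35.0))
1 111 64 ymax 91.0 88.0 x@>85 (np.float64(-39.0), np.float64(37.0)) x@60-85 (np.float64(-36.0), np.float64(-26.0))
1 117 1 ymax 85.0 85.0 x@>85 (np.float64(1.0), np.float64(1.0)) x@60-85 
-1 63 1 ymax 65.0 65.0 x@>85  x@60-85 (
[... 183 characters left out ...]
np.float64(-36.0), np.float64(-25.0)) x@60-85 (np.float64(-40.0), np.float64(-24.0))
-1 81 28 ymax 95.0 88.0 x@>85 (np.float64(-40.0), np.float64(-34.0)) x@60-85 (np.float64(-38.0), np.float64(-7.0))
-1 87 32 ymax 92.0 86.0 x@>85 (np.float64(-38.0), np.float64(-35.0)) x@60-85 (np.float64(-37.0), np.float64(17.0))
-1 93 50 ymax 84.0 81.0 x@>85  x@60-85 (np.float64(-38.0), np.float64(15.0))
-1 99 36 ymax 87.0 81.0 x@>85 (np.float64(-37.0), np.float64(-37.0)) x@60-85 (np.float64(-39.0), np.float64(19.0))
-1 105 20 ymax 87.0 82.0 x@>85 (np.float64(-32.0), np.float64(-32.0)) x@60-85 (np.float64(-39.0), np.float64(-13.0))
-1 111 18 ymax 84.0 81.0 x@>85  x@60-85 (np.float64(-41.0), np.float64(3.0))
```

```bash
cat > t8.py <<'E'
from t4 import *
OB['board']=grid((-80,-35,50),(-30,35,82)); OB['pad']=grid((-93,-13,100),(-61,13,135))
OB['box']=np.stack(np.meshgrid(np.linspace(28,70,22),np.linspace(-90,60,76),np.linspace(187,223,19)),-1).reshape(-1,3)
def clr2(g,rot,off=.17):
    rs=S.inv()*rot; out={}
    for n,b in OB.items():
        q=rs.inv().apply(b-g)+[0,0,off*1000]; a=np.abs(q); m=[]
        for hy,z0,z1 in((96,66,90),(87,90,113)):
            m.append(np.sqrt(np.maximum(a[:,0]-38,0)**2+np.maximum(a[:,1]-hy,0)**2+np.maximum(np.maximum(z0-q[:,2],q[:,2]-z1),0)**2).min())
        m.append(np.hypot(np.maximum(np.hypot(q[:,0],q[:,1])-42,0),np.maximum(q[:,2]-70,0)).min())
        out[n]=float(round(min(m),1))
    return out
if __name__=='__main__':
  for T in(-11,-14):
   for y in(-150,-140,-130,-120,-110,-100,-90,-80,-70):
    for L in range(34,53,1):
        q=ikf(st([-.8,y,119.3]),LT(L,T),.17)[1]
        if q[3]>-1.425: b=(L,float(q[3]),float(q[5]))
    w=clr2(np.array([0,y,120]),LT(b[0],T)); print(T,y,b,w['box'],w['pad'],w['board'],w['cheek'])
E
python3 t8.py
```

```text
-11 -150 (39, -1.4, 2.34) 9.0 83.1 73.0 84.1
-11 -140 (41, -1.42, 2.38) 0.3 72.9 62.7 74.3
-11 -130 (42, -1.4, 2.38) 0.0 62.8 53.0 64.7
-11 -120 (44, -1.41, 2.42) 0.0 52.6 42.8 55.2
-11 -110 (46, -1.42, 2.45) 2.7 42.5 32.8 45.9
-11 -100 (47, -1.41, 2.45) 4.3 32.5 24.3 37.0
-11 -90 (49, -1.42, 2.48) 7.7 22.3 16.1 28.9
-11 -80 (51, -1.42, 2.5) 11.1 12.2 11.8 22.4
-11 -70 (52, -1.41, 2.5) 12.8 2.2 10.4 19.1
-14 -150 (44, -1.42, 2.43) 7.9 76.7 67.2 81.0
-14 -140 (46, -1.42, 2.46) 0.9 66.5 56.7 71.2
-14 -130 (47, -1.41, 2.46) 2.5 56.6 46.8 61.6
-14 -120 (49, -1.41, 2.49) 5.8 46.5 36.4 52.0
-14 -110 (51, -1.42, 2.51) 9.1 36.4 26.0 42.6
-14 -100 (52, -1.4, 2.51) 10.8 26.5 16.3 33.6
-14 -90 (52, -1.38, 2.49) 10.8 16.7 8.8 25.4
-14 -80 (52, -1.36, 2.46) 10.8 7.0 7.7 18.9
-14 -70 (52, -1.34, 2.43) 10.8 0.0 7.7 16.5
```

```bash
cat > t9.py <<'E'
from t8 import *
B=np.array([-.8,0,119.3])
def wp(tip,L,d,piv=None):
    """pin tip y (mm), lean, extra tilt d deg; axis passes through (B.x,piv,B.z)"""
    rot=LT(L,-11+d); a=(S.inv()*rot).apply(R.from_euler('y',11,degrees=True).apply([1.,0,0]))
    piv=tip if piv is None else piv
    c=np.array([B[0],piv,B[2]]); tp=c+a*(tip-piv)/a[1]; return tp-a*113,rot
def show(l):
    for tip,L,d,piv in l:
        g,rot=wp(tip,L,d,piv); q=ikf(st(g),rot,.17)[1]; w=clr2(g,rot); print(tip,L,d,'q4',q[3],'q6',q[5],{n:w[n] for n in('box','pad','board')},end=' '); step(st(g),rot,.17)
if __name__=='__main__':
  state(); o=get_obs()
  show([(-52,38,-2,None),(-44,44,-4,None),(-35,46,-4,None),(-26,48,-4,None),(-20,49,-4,None),(-14,50,-4,-20),(-8,51,-4,-15),(-2,52,-3,-15),(4,52,-2,-15),(12,51,-1,-15),(20,50,0,-15)])
E
python3 t9.py
```

```text
t 18.1 p [0.3963 0.0371 0.2641] z [ 0.14  -0.503 -0.853] y [ 0.523 -0.694  0.495] F [-0.1  0.  -0.5] w 0.015336032902310906 gf 54.844988838033544 q [-0.03  0.56  2.14 -1.15  0.58  1.98]
-52 38 -2 q4 -1.35 q6 2.28 {'box': 21.5, 'pad': 95.4, 'board': 86.7} [0.145, -0.592, -0.044, -0.142, -0.034, 0.03] mm 24.0 deg 8.5
-44 44 -4 q4 -1.38 q6 2.41 {'box': 15.4, 'pad': 83.4, 'board': 75.0} [0.492, -1.043, -0.085, -0.244, -0.069, 0.056] mm 46.0 deg 14.9
-35 46 -4 q4 -1.39 q6 2.45 {'box': 9.1, 'pad': 74.2, 'board': 65.6} [0.72, -1.188, -0.089, -0.278, -0.069, 0.064] mm 55.0 deg 16.8
-26 48 -4 q4 -1.4 q6 2.48 {'box': 10.1, 'pad': 65.0, 'board': 56.2} [0.95, -1.331, -0.088, -0.312, -0.068, 0.071] mm 65.0 deg 18.7
-20 49 -4 q4 -1.4 q6 2.49 {'box': 11.9, 'pad': 59.0, 'board': 50.1} [1.102, -1.403, -0.093, -0.329, -0.068, 0.075] mm 71.0 deg 19.7
-14 50 -4 q4 -1.4 q6 2.5 {'box': 13.3, 'pad': 52.9, 'board': 43.8} [1.256, -1.47, -0.087, -0.346, -0.068, 0.079] mm 77.0 deg 20.7
-8 51 -4 q4 -1.4 q6 2.51 {'box': 15.0, 'pad': 46.9, 'board': 37.7} [1.408, -1.539, -0.088, -0.363, -0.068, 0.083] mm 83.0 deg 21.7
-2 52 -3 q4 -1.43 q6 2.55 {'box': 15.7, 'pad': 42.2, 'board': 32.0} [1.494, -1.595, -0.043, -0.38, -0.051, 0.084] mm 87.0 deg 22.5
4 52 -2 q4 -1.45 q6 2.56 {'box': 14.9, 'pad': 37.7, 'board': 26.9} [1.573, -1.583, -0.029, -0.381, -0.034, 0.081] mm 89.0 deg 22.4
12 51 -1 q4 -1.44 q6 2.53 {'box': 12.4, 'pad': 31.4, 'board': 21.1} [1.697, -1.505, -0.054, -0.365, -0.016, 0.074] mm 90.0 deg 21.3
20 50 0 q4 -1.44 q6 2.51 {'box': 10.2, 'pad': 25.1, 'board': 16.5} [1.821, -1.428, -0.083, -0.348, 0.001, 0.067] mm 92.0 deg 20.3
```

Run:
```python
from t9 import *
show([(-52,38,-2,None),(-44,42,-4,None),(-35,44,-4,None),(-28,45,-4,None)])
```

```text
-52 38 -2 q4 -1.35 q6 2.28 {'box': 21.5, 'pad': 95.4, 'board': 86.7} [0.145, -0.592, -0.044, -0.142, -0.034, 0.03] mm 24.0 deg 8.5
-44 42 -4 q4 -1.34 q6 2.34 {'box': 14.1, 'pad': 83.9, 'board': 76.1} [0.486, -0.897, -0.119, -0.21, -0.069, 0.048] mm 41.0 deg 12.9
-35 44 -4 q4 -1.36 q6 2.38 {'box': 7.1, 'pad': 74.7, 'board': 66.7} [0.713, -1.043, -0.128, -0.244, -0.069, 0.056] mm 50.0 deg 14.9
-28 45 -4 q4 -1.35 q6 2.4 {'box': 4.9, 'pad': 67.7, 'board': 59.7} [0.888, -1.116, -0.143, -0.261, -0.069, 0.06] mm 57.0 deg 15.8
```

move_arm(commands=[[[0.15, -0.59, -0.04, -0.142, -0.034, 0.03], [0.15, -0.59, -0.04, -0.142, -0.034, 0.03], [0.49, -0.9, -0.12, -0.21, -0.069, 0.048], [0.49, -0.9, -0.12, -0.21, -0.069, 0.048], [0.71, -1.05, -0.13, -0.244, -0.069, 0.056], [0.71, -1.05, -0.13, -0.244, -0.069, 0.056], [0.89, -1.12, -0.14, -0.261, -0.069, 0.06], [0.89, -1.12, -0.14, -0.261, -0.069, 0.06], [0.89, -1.12, -0.14, -0.261, -0.069, 0.06]]])

```text
time: 19.23
position: [0.4016, 0.0897, 0.2404]
tool_rot: [0.884, 0.244, 0.006, 0.398]
ft_force: [0.1, -0.6, -1.9]
grip_width: 0.0157
grip_force: 54.8
```

```bash
cat > seg.py <<'E'
from t9 import *
from m import masks
def seg(n='top'):
    c=shot(n); P=cloud(c); q=S.inv().apply(P.reshape(-1,3)-O).reshape(P.shape)*1000
    m=(abs(q[...,0])<13)&(abs(q[...,2]-121)<15)&(q[...,1]>-90)&(q[...,1]<-22)
    s=q[m]
    for y0 in range(-85,-20,8):
        t=s[abs(s[:,1]-y0)<4]
        if len(t): print(n,y0,len(t),'x',t[:,0].min().round(1),t[:,0].max().round(1),'mid',((t[:,0].min()+t[:,0].max())/2).round(1),'ztop',np.percentile(t[:,2],90).round(1))
    m=(q[...,2]>214)&(q[...,2]<232)&(q[...,0]>15)&(q[...,0]<85)&(q[...,1]>-80)&(q[...,1]<50); b=q[m]
    if n=='top': print('box x',np.percentile(b[:,0],[1,99]).round(1),'z',np.median(b[:,2]).round(1))
def actual():
    o=get_obs(); r=R.from_quat(o['tool_rot']); g=S.inv().apply(np.array(o['position'])+.17*r.as_matrix()[:,2]-O)*1000; a=(S.inv()*r).apply(R.from_euler('y',11,degrees=True).apply([1.,0,0])); print('grip',g.round(1),'axis',a.round(3),'tip',(g+113*a).round(1))
E
python3 - <<'E'
from seg import *
state(); actual(); seg()
seg('side')
g,rot=wp(-28,45,-4); step(st(g),rot,.17)
show([(-20,46,-4,None),(-14,47,-4,-20),(-8,47,-4,-15),(-2,47,-3,-15),(4,47.5,-2,-15)])
E
```

```text
t 19.225 p [0.4016 0.0897 0.2404] z [ 0.205 -0.701 -0.683] y [ 0.428 -0.564  0.707] F [ 0.1 -0.6 -1.9] w 0.015687911464393033 gf 54.84654867754699 q [ 0.17  0.68  2.1  -1.35  0.84  2.4 ]
grip [  -7.1 -140.9  124.3] axis [ 0.049  0.998 -0.051] tip [ -1.6 -28.1 118.5]
top -69 11 x -5.7 3.4 mid -1.1 ztop 126.1
top -61 19 x -7.7 3.6 mid -2.0 ztop 128.2
top -53 17 x -7.2 4.1 mid -1.5 ztop 126.0
top -45 19 x -7.0 4.7 mid -1.2 ztop 127.2
top -37 15 x -6.3 5.0 mid -0.7 ztop 126.3
top -29 8 x -4.0 2.4 mid -0.8 ztop 122.6
box x [27.4 70.3] z 222.7
side -77 6 x -4.3 5.8 mid 0.8 ztop 126.5
side -69 6 x -4.5 3.6 mid -0.4 ztop 125.9
side -61 7 x -4.1 5.1 mid 0.5 ztop 125.0
side -53 6 x -3.3 6.5 mid 1.6 ztop 125.0
side -45 8 x -0.5 7.3 mid 3.4 ztop 125.6
side -37 5 x 0.1 7.7 mid 3.9 ztop 124.8
side -29 1 x 2.8 2.8 mid 2.8 ztop 121.4
[0.003, 0.023, 0.002, -0.0, 0.001, 0.001] mm 0.0 deg 0.1
-20 46 -4 q4 -1.35 q6 2.4 {'box': 6.6, 'pad': 59.7, 'board': 51.9} [0.196, -0.051, -0.05, -0.017, 0.001, 0.006] mm 8.0 deg 1.0
-14 47 -4 q4 -1.35 q6 2.42 {'box': 8.0, 'pad': 53.6, 'board': 45.7} [0.344, -0.126, -0.077, -0.034, 0.001, 0.01] mm 14.0 deg 2.0
-8 47 -4 q4 -1.33 q6 2.4 {'box': 8.0, 'pad': 47.7, 'board': 40.5} [0.49, -0.126, -0.114, -0.034, 0.001, 0.01] mm 20.0 deg 2.0
-2 47 -3 q4 -1.35 q6 2.41 {'box': 7.1, 'pad': 43.2, 'board': 35.5} [0.571, -0.124, -0.099, -0.034, 0.018, 0.01] mm 23.0 deg 2.3
4 47.5 -2 q4 -1.38 q6 2.44 {'box': 7.2, 'pad': 38.5, 'board': 30.3} [0.653, -0.16, -0.087, -0.043, 0.035, 0.012] mm 27.0 deg 3.2
```

move_arm(commands=[[[0.1, -0.01, -0.02, -0.008, 0, 0.003], [0.2, -0.05, -0.05, -0.017, 0, 0.006], [0.27, -0.09, -0.065, -0.025, 0, 0.008], [0.34, -0.13, -0.08, -0.034, 0, 0.01], [0.42, -0.13, -0.095, -0.034, 0, 0.01], [0.49, -0.13, -0.114, -0.034, 0, 0.01], [0.49, -0.13, -0.114, -0.034, 0, 0.01]]])

```text
time: 20.2
position: [0.416, 0.1047, 0.2362]
tool_rot: [0.878, 0.24, 0.012, 0.413]
ft_force: [0.2, 0.5, -1.1]
grip_width: 0.0155
grip_force: 54.8
```

Run:
```python
from seg import *
state(); actual(); seg()
show([(-8,47,-4,-15),(-2,47,-3,-15),(4,47.5,-2,-15),(12,47.5,-1,-15),(20,48,0,-15),(30,48,0,-15)])
```

```text
t 20.2 p [0.416  0.1047 0.2362] z [ 0.22  -0.72  -0.658] y [ 0.411 -0.544  0.732] F [ 0.2  0.5 -1.1] w 0.015525234780039138 gf 54.84672238155497 q [ 0.2   0.7   2.06 -1.33  0.88  2.4 ]
grip [  -6.2 -120.2  124.2] axis [ 0.051  0.998 -0.048] tip [ -0.5  -7.5 118.9]
top -85 5 x 5.3 8.2 mid 6.7 ztop 123.3
top -77 6 x 6.8 12.7 mid 9.7 ztop 133.2
top -69 2 x 9.0 12.2 mid 10.6 ztop 132.1
top -53 5 x -1.1 3.8 mid 1.4 ztop 130.5
top -45 16 x -5.9 4.2 mid -0.9 ztop 128.0
top -37 16 x -6.5 5.3 mid -0.6 ztop 126.9
top -29 15 x -5.9 5.4 mid -0.2 ztop 127.6
top -21 7 x -5.1 5.2 mid 0.0 ztop 127.2
box x [26.9 70.2] z 222.7
-8 47 -4 q4 -1.33 q6 2.4 {'box': 8.0, 'pad': 47.7, 'board': 40.5} [-0.006, 0.005, 0.002, 0.0, 0.0, 0.0] mm 0.0 deg 0.0
-2 47 -3 q4 -1.35 q6 2.41 {'box': 7.1, 'pad': 43.2, 'board': 35.5} [0.076, 0.005, 0.017, 0.0, 0.018, 0.0] mm 3.0 deg 1.0
4 47.5 -2 q4 -1.38 q6 2.44 {'box': 7.2, 'pad': 38.5, 'board': 30.3} [0.157, -0.032, 0.028, -0.008, 0.035, 0.002] mm 6.0 deg 2.1
12 47.5 -1 q4 -1.39 q6 2.44 {'box': 6.4, 'pad': 32.0, 'board': 24.4} [0.286, -0.031, 0.022, -0.008, 0.053, 0.002] mm 11.0 deg 3.0
20 48 0 q4 -1.41 q6 2.46 {'box': 6.8, 'pad': 25.5, 'board': 18.9} [0.415, -0.068, 0.012, -0.017, 0.07, 0.004] mm 16.0 deg 4.1
30 48 0 q4 -1.38 q6 2.43 {'box': 6.8, 'pad': 15.6, 'board': 16.1} [0.656, -0.067, -0.053, -0.017, 0.07, 0.004] mm 26.0 deg 4.1
```

move_arm(commands=[[[0.04, 0, 0.01, 0, 0.01, 0], [0.08, 0, 0.017, 0, 0.018, 0], [0.12, -0.02, 0.02, -0.004, 0.027, 0], [0.16, -0.03, 0.028, -0.008, 0.035, 0], [0.22, -0.03, 0.025, -0.008, 0.044, 0], [0.29, -0.03, 0.022, -0.008, 0.053, 0], [0.29, -0.03, 0.022, -0.008, 0.053, 0]]])

```text
time: 21.12
position: [0.4259, 0.1097, 0.2326]
tool_rot: [0.876, 0.251, 0.037, 0.41]
ft_force: [-0.7, -0.4, -1.2]
grip_width: 0.0154
grip_force: 54.8
```

Run:
```python
from seg import *
state(); actual(); seg()
show([(12,47.5,-1,-15),(20,47,-.3,-10),(30,47.5,0,-10),(38,47.5,0,-10),(43,47.5,0,0)])
```

```text
t 21.125 p [0.4259 0.1097 0.2326] z [ 0.27  -0.7   -0.661] y [ 0.409 -0.538  0.737] F [-0.7 -0.4 -1.2] w 0.015439749292553307 gf 54.84686897837264 q [ 0.21  0.71  2.05 -1.39  0.85  2.44]
grip [  -1.8 -100.5  120.2] axis [ 0.011  1.    -0.013] tip [ -0.6  12.5 118.8]
top -85 8 x 5.7 10.2 mid 8.0 ztop 125.0
top -77 6 x 7.5 10.2 mid 8.9 ztop 125.4
top -69 5 x 8.1 10.8 mid 9.4 ztop 121.7
top -61 2 x 9.9 10.3 mid 10.1 ztop 121.4
top -53 4 x 10.6 13.0 mid 11.8 ztop 129.6
top -37 1 x 1.5 1.5 mid 1.5 ztop 125.8
top -29 15 x -4.8 5.8 mid 0.5 ztop 128.4
top -21 6 x -3.6 4.7 mid 0.6 ztop 126.1
box x [17.  70.3] z 222.8
12 47.5 -1 q4 -1.39 q6 2.44 {'box': 6.4, 'pad': 32.0, 'board': 24.4} [-0.004, -0.001, -0.001, -0.0, -0.0, 0.002] mm 0.0 deg 0.1
20 47 -0.3 q4 -1.38 q6 2.42 {'box': 5.3, 'pad': 25.2, 'board': 20.2} [0.144, 0.036, -0.015, 0.008, 0.012, 0.001] mm 5.0 deg 0.8
30 47.5 0 q4 -1.37 q6 2.42 {'box': 6.0, 'pad': 15.7, 'board': 16.9} [0.369, -0.0, -0.057, -0.0, 0.017, 0.002] mm 14.0 deg 1.0
38 47.5 0 q4 -1.35 q6 2.4 {'box': 6.0, 'pad': 7.9, 'board': 17.0} [0.565, 0.0, -0.098, -0.0, 0.017, 0.002] mm 22.0 deg 1.0
43 47.5 0 q4 -1.34 q6 2.38 {'box': 6.0, 'pad': 3.0, 'board': 17.0} [0.687, 0.001, -0.124, -0.0, 0.017, 0.002] mm 27.0 deg 1.0
```

move_arm(commands=[[[0.07, 0, -0.01, 0, 0.006, 0], [0.14, 0, -0.02, 0, 0.012, 0.001], [0.25, 0, -0.037, 0, 0.015, 0.002], [0.37, 0, -0.057, 0, 0.017, 0.002], [0.45, 0, -0.073, 0, 0.017, 0.002], [0.53, 0, -0.09, 0, 0.017, 0.002], [0.57, 0, -0.098, 0, 0.017, 0.002], [0.57, 0, -0.098, 0, 0.017, 0.002]]])

```text
time: 22.18
position: [0.4445, 0.1231, 0.232]
tool_rot: [0.876, 0.253, 0.044, 0.408]
ft_force: [-0.2, -0.9, -1.6]
grip_width: 0.0155
grip_force: 54.8
```

Run:
```python
from seg import *
state(); actual(); seg()
show([(38,47.5,0,-10),(41,47.5,0,0),(43,47.5,0,0)])
```

```text
t 22.175 p [0.4445 0.1231 0.232 ] z [ 0.284 -0.692 -0.663] y [ 0.408 -0.539  0.737] F [-0.2 -0.9 -1.6] w 0.01545146144251352 gf 54.84673129592011 q [ 0.23  0.72  1.99 -1.35  0.86  2.39]
grip [ -0.8 -74.8 119.2] axis [-0.  1. -0.] tip [ -0.9  38.2 119.2]
top -85 19 x -12.4 12.3 mid -0.0 ztop 134.1
top -77 11 x 6.7 12.9 mid 9.8 ztop 134.5
top -69 9 x 7.3 13.0 mid 10.1 ztop 134.6
top -61 7 x 6.4 11.3 mid 8.9 ztop 127.3
top -53 6 x 7.3 11.0 mid 9.1 ztop 123.0
top -45 6 x 8.6 11.0 mid 9.8 ztop 125.8
top -37 3 x 10.3 11.2 mid 10.8 ztop 124.7
top -29 3 x 10.7 12.6 mid 11.6 ztop 128.2
top -21 1 x 12.0 12.0 mid 12.0 ztop 128.4
box x [16.8 70.3] z 222.6
38 47.5 0 q4 -1.35 q6 2.39 {'box': 6.0, 'pad': 7.9, 'board': 17.0} [-0.002, 0.002, -0.0, -0.0, 0.0, 0.001] mm 0.0 deg 0.0
41 47.5 0 q4 -1.34 q6 2.39 {'box': 6.0, 'pad': 4.9, 'board': 16.9} [0.072, 0.002, -0.014, -0.0, 0.0, 0.001] mm 2.0 deg 0.0
43 47.5 0 q4 -1.34 q6 2.38 {'box': 6.0, 'pad': 3.0, 'board': 17.0} [0.121, 0.002, -0.024, -0.0, 0.0, 0.001] mm 4.0 deg 0.0
```

move_arm(commands=[[[0.03, 0, -0.006, 0, 0, 0], [0.05, 0, -0.01, 0, 0, 0], [0.07, 0, -0.014, 0, 0, 0], [0.09, 0, -0.018, 0, 0, 0], [0.09, 0, -0.018, 0, 0, 0]]])

```text
time: 22.85
position: [0.4475, 0.1253, 0.232]
tool_rot: [0.876, 0.253, 0.044, 0.408]
ft_force: [-0.4, -0.3, -1.2]
grip_width: 0.0154
grip_force: 54.8
```

Run:
```python
from seg import *
state(); actual()
c=shot('side'); cv2.imwrite('pics/near.png',cv2.resize(c['pixels'][120:210,235:335],None,fx=6,fy=6,interpolation=cv2.INTER_CUBIC))
```

```text
t 22.85 p [0.4475 0.1253 0.232 ] z [ 0.284 -0.692 -0.663] y [ 0.408 -0.539  0.737] F [-0.4 -0.3 -1.2] w 0.015354924072398229 gf 54.84671693236379 q [ 0.23  0.72  1.99 -1.34  0.86  2.38]
grip [ -0.8 -71.1 119.2] axis [-0.  1. -0.] tip [ -0.9  41.9 119.2]
```

View pics/near.png

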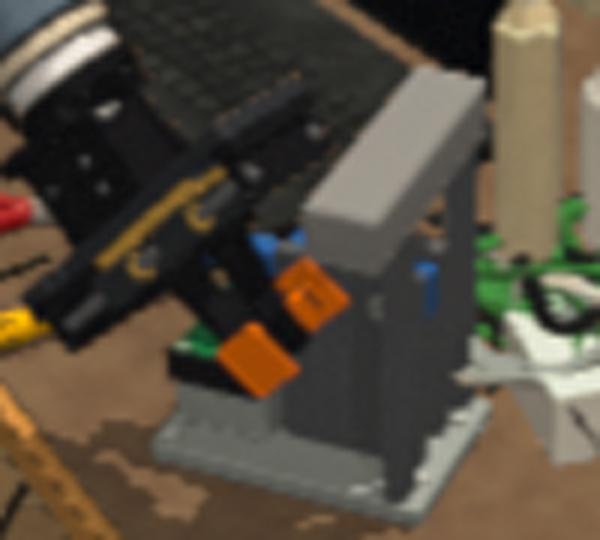

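The inner flange (about 310,290 in the crop) sits almost against the near cheek, and the gripper clears the readout box. Creeping the last millimetres while watching the force.

move_arm(commands=[[[0.02, 0, -0.004, 0, 0, 0], [0.04, 0, -0.008, 0, 0, 0], [0.05, 0, -0.01, 0, 0, 0], [0.05, 0, -0.01, 0, 0, 0]]])

```text
time: 23.4
position: [0.4486, 0.1262, 0.232]
tool_rot: [0.876, 0.253, 0.043, 0.408]
ft_force: [-1.3, -1.4, -1.1]
grip_width: 0.0155
grip_force: 54.8
```

move_arm(commands=[[[0.02, 0, -0.004, 0, 0, 0], [0.04, 0, -0.008, 0, 0, 0], [0.04, 0, -0.008, 0, 0, 0]]])

```text
time: 23.78
position: [0.4491, 0.1266, 0.2319]
tool_rot: [0.876, 0.252, 0.042, 0.409]
ft_force: [-3.6, -4.3, -0.9]
grip_width: 0.0152
grip_force: 54.8
```

move_arm(commands=[[[0, 0, 0, 0, 0, 0], [0, 0, 0, 0, 0, 0], [0, 0, 0, 0, 0, 0], [0, 0, 0, 0, 0, 0], [0, 0, 0, 0, 0, 0]]], claw=0)

```text
time: 24.4
position: [0.4504, 0.1276, 0.2321]
tool_rot: [0.876, 0.253, 0.044, 0.408]
ft_force: [0.3, 1.2, 0.4]
grip_width: 0.0429
grip_force: 0.0
```

Run:
```python
from seg import *
state(); actual()
```

```text
t 24.4 p [0.4504 0.1276 0.2321] z [ 0.284 -0.692 -0.663] y [ 0.408 -0.539  0.737] F [0.3 1.2 0.4] w 0.04289011275638732 gf 0.0 q [ 0.23  0.72  1.98 -1.33  0.86  2.37]
grip [ -0.9 -67.3 119.3] axis [-0.001  1.    -0.   ] tip [ -0.9  45.7 119.3]
```

The force vanished on release, so the contact was the flange on the cheek. Backing out.

move_arm(commands=[[[-0.12, 0, 0.024, 0, 0, 0], [-0.22, 0, -0.23, 0, 0, 0], [-0.31, 0, -0.46, 0, 0, 0], [-0.43, 0, -1.0, 0, 0, 0], [-0.55, 0, -1.6, 0, 0, 0], [-0.8, 0, -2.6, 0, 0, 0], [-1.0, 0, -3.6, 0, 0, 0], [-1.0, 0, -3.6, 0, 0, 0], [-1.0, 0, -3.6, 0, 0, 0]]])

```text
time: 25.52
position: [0.3745, 0.208, 0.3327]
tool_rot: [0.876, 0.254, 0.044, 0.408]
ft_force: [-0.7, 0.6, 0.1]
grip_width: 0.0436
grip_force: 0.0
```

Run:
```python
from seg import *
from m import masks
state()
for n in('side','top'):
    c=shot(n); P=cloud(c); H,Sa,V=masks(c,P); q=S.inv().apply(P.reshape(-1,3)-O).reshape(P.shape)*1000
    m=(H>5)&(H<18)&(Sa>170)&(V>90)&(abs(q[...,0])<40)&(abs(q[...,2]-120)<40)&(q[...,1]<0)&(q[...,1]>-130); s=q[m]; print(n,len(s),s.min(0).round(1),s.max(0).round(1))
    m=(abs(q[...,0])<9)&(abs(q[...,2]-120)<9)&(q[...,1]>18)&(q[...,1]<60); print('tip',q[m].round(0)[:6].tolist())
    m=((H<6)|(H>174))&(Sa>170)&(q[...,0]<-40)&(q[...,0]>-120)&(abs(q[...,1])<40); print('pad',q[m].mean(0).round(1))
c=shot('side'); cv2.imwrite('pics/end.png',cv2.resize(c['pixels'][110:210,230:340],None,fx=6,fy=6,interpolation=cv2.INTER_CUBIC))
```

```text
t 25.525 p [0.3745 0.208  0.3327] z [ 0.285 -0.692 -0.663] y [ 0.408 -0.539  0.737] F [-0.7  0.6  0.1] w 0.043584278885012026 gf 0.0 q [ 0.46  0.49  1.97 -1.02  1.07  2.18]
side 208 [-19.3 -95.9  93.9] [ 24.  -18.6 139.6]
tip []
pad [-73.8  -3.2 133. ]
top 243 [-16.9 -91.9 105.3] [ 14.1 -21.7 140.6]
tip [[-1.0, 43.0, 127.0], [1.0, 41.0, 128.0], [2.0, 41.0, 122.0], [-3.0, 41.0, 124.0], [-0.0, 39.0, 127.0], [1.0, 38.0, 125.0]]
pad [-76.7   1.3 134.5]
```

View pics/end.png

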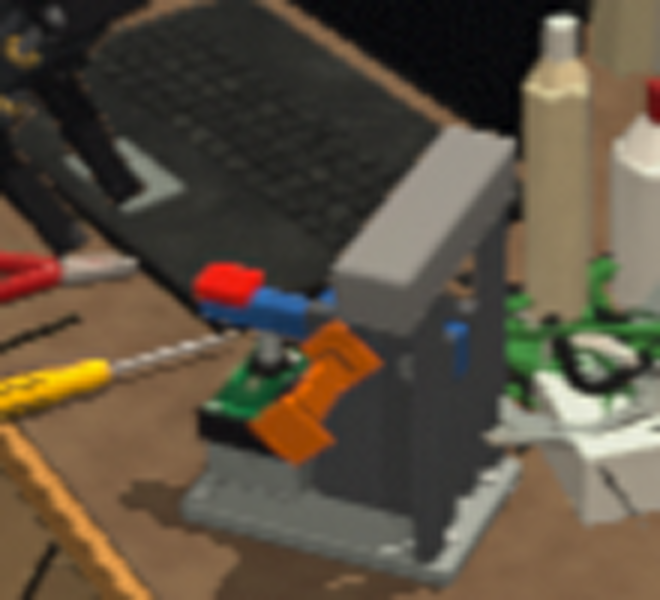

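The pin is fully home: its flange is at the near cheek (y from -92 to -21 in the stand frame) and its point is 43 mm out at the far side. The lever is level, with the pad at (-77, 1, 134.5), and the robot is clear. Handing in.

```bash
python3 -c "
from rig import *
print(hand_in())"
```

```text
the job is handed in; nothing more can be done
None
```

The lever is pressed fully down and locked by the pin, which sits home with its flange at the near cheek and its point out past the far cheek. The gripper has let go and is clear, and the job was handed in at about 25.7 s; no pass/fail result came back, and I did not re-measure the four bystanders at the end.

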